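# Brush out the marked pocket of a centrifuge rotor

## Task

A tube cracked in the rotor pocket marked by the red dot. Unlock the rotor lid - it has a left-hand thread, so it loosens clockwise - and lay the lid flat and wholly on the green drying mat, then brush that pocket out with three full strokes, each right down to the bottom and at least half way up again, without ramming the brush. Finally stand the brush in its jar again, handle up; drop nothing and leave the glassware standing where it is.

Things in the scene. Friction and masses are not known exactly. Their poses are not given: they have to be found in the camera images.
- rotor: Grey four-place fixed-angle centrifuge rotor, fixed on a low black stand: a turned cone 262 mm across near its foot, 140 mm high over all. Origin: on its upright axis at bench height. Its four pockets (bores) lie at the azimuths of its +x, +y, -x and -y axes; the one to clean is at +x, where the red dot is.
- index_dot (a point): Red dot, 20 mm across, on the outer cone of the rotor beside the pocket to be cleaned, 110 mm out along rotor +x; seen with the lid on.
- pocket_mouth (a point): Centre of the mouth of the pocket to clean, 56 mm from the rotor's axis, 117 mm above the bench. Straight bore 44 mm wide, 95 mm deep, flat floor, tilted 30 deg: it runs down and outwards from the rotor's axis. Site z points up out of the bore, leaning inwards over the rotor's centre. Central hub: 47 mm across, 129 mm high; rim round the mouths: 156 mm inside, 140 mm high.
- pocket_floor (a point): Centre of the floor of that pocket; point z up along the bore, as for pocket_mouth.
- lid_knob (a point): Round black ribbed knob in the middle of the rotor's lid: 34 mm across, 30 mm tall, its underside 15 mm above the lid's plate. Site: middle of the knob, 55 mm above the lower edge of the lid's skirt; z up, x along the red line painted on the lid's plate. At the start the lid is locked on the rotor and its line points within 12 deg of the rotor's red dot.
- lid_plate (a point): Lid: aluminium, 192 mm across, skirt 22 mm deep, 0.3 kg. Site: centre of the plate's top, 25 mm above the skirt's edge. Two-start left-hand quick thread: anticlockwise (from above) only runs into the tight stop; clockwise it comes free within 60 deg and meets an end stop not before 130 deg, so turn about 80 deg. Then it lifts straight off; 25 mm up it is clear of the rotor.
- brush_handle (a point): Bottle brush, 197 mm long, 80 g. Site: on its axis, middle of the blue round handle, 155 mm from the tip; handle 16 mm thick, from 115 to 197 mm from the tip. Site z runs from the bristle tip to the handle's end. At the start it stands in the jar head down, leaning about 32 deg on the jar's rim, the handle over the jar's -x side.
- brush_tip (a point): Centre of the bristle end of the brush, on its axis; same axes as brush_handle. White bristle head 72 mm long, 37 mm across its soft bristles, 30 mm across its firm core, which alone touches things; above it a steel stem 6 mm thick.
- jar: Heavy steel brush jar, fixed: 78 mm outside and 70 mm inside diameter, 100 mm tall, floor 6 mm thick. Origin: centre of its underside on the bench.
- mat_top (a point): Green rubber drying mat, fixed, 240 mm square, 4 mm thick. Site: centre of its top, axes along its edges.
- beaker_mid (a point): Glass beaker, 62 mm across and 75 mm tall, beside the jar; bystander. Site: half-way up.
- cylinder_mid (a point): Clear plastic measuring cylinder on a round blue foot (52 mm), 160 mm tall, 30 mm across the top, beside the jar; bystander. Site: half-way up.
- reagent_mid (a point): Amber reagent bottle, 56 mm across, 120 mm tall; bystander. Site: half-way up.
- flask_mid (a point): Glass conical flask, 74 mm across the foot, 101 mm tall; bystander. Site: half-way up.
There are look-alikes about, which are no part of the job. Leave any brown, pink or purple look-alike of the part that bears brush_handle alone.

How it is judged:
By the outcome, as a careful person would: the job done as asked, in the order asked, and still so for the second after the job is handed in, with the robot touching nothing.
It also fails if it takes over 72 s, if anything falls off the work surface, if the arm or the gripper's body presses on something with over 40 N, if the wrist force passes 120 N, or if a joint passes its speed limit or range.

## Robot

A 6-joint arm with a two-finger parallel gripper is mounted at the origin on the work surface. World frame = base frame: x ahead of the robot, y to its left, z up, the work surface at z = 0. Lengths are in mm, angles in degrees, forces in N, time in s.
With the tool pointing down it reaches from about 250 to 800 mm from the base axis. Payload 8.5 kg.
Tool frame: the origin (TCP) lies at the very end of the fingers, on their centre line; the grasp point (between the pads) lies 19 mm behind it; z points along the fingers, y is the line along which they close (so a half turn about z gives the same grasp; the last joint's range is limited). The gripper opens to 85 mm and grips with 20 to 120 N. Pads are 22 mm wide; open, the fingers measure 114 mm over their backs; the gripper's body (76 mm by 85 mm) begins 54 mm behind the grasp point. The pads swing forward as they close: fully open they stand 13 mm farther back than shut.
Start: joints at [-77.292, 13.648, -0.773, 75.585, 0, 90], TCP at [115.481, -512.097, 231.276] pointing down, gripper open.
Joint ranges: [-152.45, 152.45], [-59.26, 108.67], [-65.41, 83.53], [-104.44, 129.93], [-82.83, 76.93], [-180, 180]. Speed limits (degrees/s): [127.2, 127.2, 159.86, 180, 180, 180].

## Interface

Orientations are given as a 3x3 rotation matrix whose columns are the frame's x, y, z axes.
In Python, from station import state, vision, workorder gives the robot as it stands. The module is installed in compiled form; this text tells all that it offers.
- The arm moves only by the tool jog_arm, never from a script. Its argument "plan" is a list of rows, each a list of 7 numbers: the shift along the tool's x, y, z in mm, then the turn, a rotation vector about the tool's x, y, z in degrees, then the opening, from -1 (shut) to 1 (fully open). A call has 1 to 10 rows; each row shifts and turns the commanded pose from where the row before left it, along the tool's axes as they then stand; what a row does not reach is not made up. A row lasts 1/12 s, in which the tool goes at most 41.7 mm and 7.16 degrees, less where a joint would pass 70% of its speed; a pose out of reach is approached as far as the arm can. A call is refused whole if a number of a shift passes 41.7 or a number of a turn 7.16, either way. A call with a gripper value outside its range is refused whole. The fingers move at their own pace and stop on an object; the grip force is fixed at half the most. Time passes only in rows, so rows that do not move let the fingers close. It gives the time, the measured TCP pose, the force, the opening and the grip force at its end, in the units of the state.
- state(): the state, without advancing time (a new reading comes with each control period).
- vision.read_camera(name): name is "scene" or "top"; returns a dict with "frame" (384x512x3 uint8, blue, green, red), "fovy" (degrees; the focal length in pixels is half the picture's height over the tangent of half this angle, whatever the lens; pixels are square), "cx", "cy" (the principal point, pixels), "rvec" (rotation vector, rad) and "tvec" (3), from world to camera coordinates, as OpenCV has them. Camera axes: x right, y down, z forward; pixel columns grow to the right and rows downward; lengths in mm; the calibration is good to about 2 mm. A picture is of the moment at which its call begins. There is no depth.
- workorder.close_job(): hands the job in; it is judged then, once.
The state is a dict: "clock": time; "qpos": joint angles; "joint_vel": joint speeds; "joint_efforts": joint torques, N m; "position": TCP position; "ee_rot": TCP orientation; "wrist_force": force on the tool from outside, world axes, zero at the start; "moment": the same for the moment, N m; "grip_width": opening from 0.0 (shut) to 1.0 (fully open); "grip_force": force on a finger pad.
Only numpy, scipy, OpenCV 4.12 (cv2) and the standard library are available. Lean on these libraries where they do the work, as an engineer would, in place of code of your own. Each camera call takes 0.05 s, during which the arm holds its last target. There are 200 camera calls.

## Working session

There is one attempt and no reset: what is moved stays moved. The work goes in short steps, Python scripts to look and compute and a tool call to move; the robot and the scene stay as the last step left them, time stands still between calls to the robot, and variables do not carry over. Pictures are saved under pics/ and viewed, at most 10 in all, crops included, and the job is handed in when it is done.

Besides the shell and the picture viewer there is one more tool, called as name(argument=value, ...), one argument or row to a line, values as JSON. jog_arm: Moves the arm, as the interface text tells. Its arguments: {"type":"object","properties":{"plan":{"type":"array","items":{"type":"array","items":{"type":"number"}}}},"required":["plan"]}

```bash
mkdir -p pics
cat > h.py <<'E'
import numpy as np, cv2
from station import state, vision, workorder
def cam(n):
    c=vision.read_camera(n); f=192/np.tan(np.radians(c['fovy'])/2)
    c['K']=np.array([[f,0,c['cx']],[0,f,c['cy']],[0,0,1.]]); c['R']=cv2.Rodrigues(np.array(c['rvec'],float))[0]; c['t']=np.array(c['tvec'],float).ravel()
    return c
def ray(c,u,v):
    d=c['R'].T@np.linalg.inv(c['K'])@np.array([u,v,1.]); return -c['R'].T@c['t'], d/np.linalg.norm(d)
def atz(c,u,v,z):
    o,d=ray(c,u,v); return o+d*(z-o[2])/d[2]
def tri(c1,p1,c2,p2):
    o1,d1=ray(c1,*p1);o2,d2=ray(c2,*p2)
    s=np.linalg.lstsq(np.c_[d1,-d2],o2-o1,rcond=None)[0]
    a=o1+d1*s[0];b=o2+d2*s[1]; return (a+b)/2,np.linalg.norm(a-b)
def proj(c,P):
    return cv2.projectPoints(np.atleast_2d(np.array(P,float)),np.array(c['rvec'],float),c['t'],c['K'],None)[0].reshape(-1,2)
E
python3 - <<'E'
from h import *
a=cam('scene');b=cam('top')
import pickle;pickle.dump((a,b),open('c0.pkl','wb'))
for n,c in(('scene',a),('top',b)):
    cv2.imwrite(f'pics/{n}0.png',cv2.resize(c['frame'],(800,600),interpolation=cv2.INTER_CUBIC))
    print(n,c['K'][0,0],c['cx'],c['cy'],-c['R'].T@c['t'],c['R'][2], c['rvec'],c['tvec'])
print(state())
E
```

```text
scene 350.5035086970579 249.64893353458794 192.46324862931493 [ 939.30777348  374.77049662 1149.75660122] [-0.33914767 -0.36455941 -0.86722275] [ 1.08152976  2.65897133 -0.71558218] [ 427.20658299 -230.33538632 1452.28523568]
top 373.8020395228323 250.8510366905185 197.54778470798962 [ 329.69232298  -64.21101488 1286.08349757] [ 0.15668814  0.02839372 -0.9872399 ] [ 2.127436   -2.12526804  0.13737633] [ -28.94395691  527.24771878 1219.83725775]
{'clock': 0.1, 'qpos': array([-7.72912435e+01,  1.36792516e+01, -8.12049074e-01,  7.55837375e+01,
       -2.05946518e-04,  9.00011562e+01]), 'joint_vel': array([-0.01883737, -0.07193261,  0.10451456, -0.03555002, -0.09413994,
        0.03782052]), 'joint_efforts': array([ 4.45351525e-04, -5.39719784e+01,  3.47000635e+01,  1.34900393e-02,
        2.71115857e-05, -3.79026005e-06]), 'position': array([ 115.41547059, -511.77914236,  230.72647908]), 'ee_rot': array([[ 9.75505372e-01,  2.19975419e-01, -2.91625847e-04],
       [ 2.19975612e-01, -9.75504536e-01,  1.27678569e-03],
       [-3.62087012e-06, -1.30966187e-03, -9.99999142e-01]]), 'wrist_force': array([ 0.11536044, -0.11388338, -0.17002377]), 'moment': array([-0.01280132, -0.01169509, -0.02560702]), 'grip_force': 0.0, 'grip_width': 1.003067618140019}
```

View pics/scene0.png

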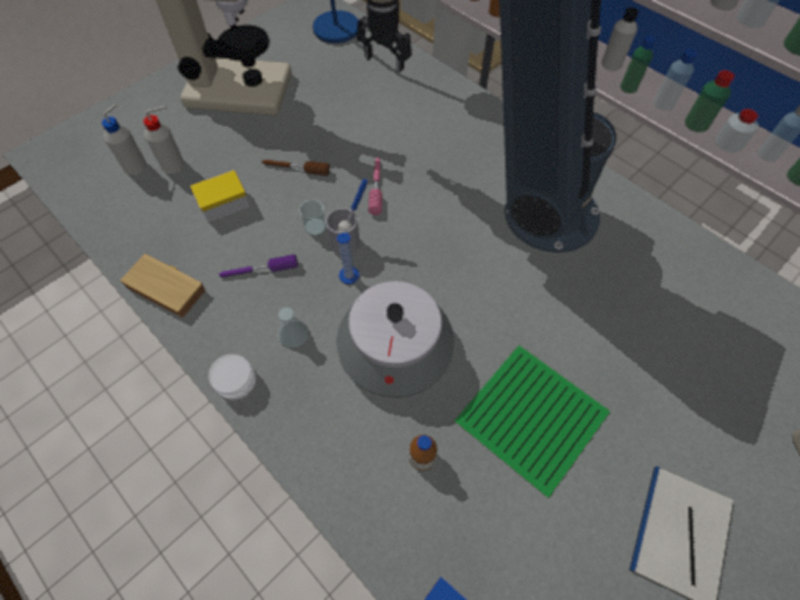

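View pics/top0.png

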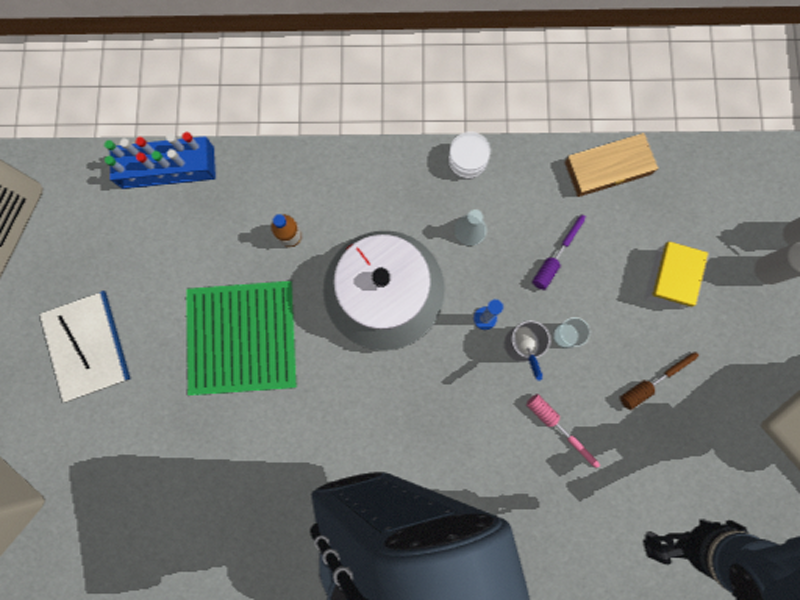

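The scene view shows the rotor lid with its knob at (395,312), the red line at (390,346), the dot at (389,380), the jar at (343,222) with the blue handle at (358,195), and the mat at (533,420). The top view shows the knob at (381,277), the jar at (530,341), the handle end at (537,374), the mat at (241,337), the cylinder at (488,315), the beaker at (571,333), the flask at (470,229) and the reagent bottle at (286,229).

Run:
```python
from h import *
import pickle; a,b=pickle.load(open('c0.pkl','rb'))
np.set_printoptions(precision=1,suppress=True)
s=lambda p:((p[0]+.5)/1.5625-.5,(p[1]+.5)/1.5625-.5)
def seg(c,f,box):
    x0,y0,x1,y1=[int(v/1.5625) for v in box]; B,G,R=[c['frame'][y0:y1,x0:x1,i].astype(int) for i in range(3)]
    m=f(B,G,R); v,u=np.nonzero(m); return np.c_[u+x0,v+y0].astype(float)
red=lambda B,G,R:(R>G+50)&(R>B+50)
blk=lambda B,G,R:(R<60)&(G<60)&(B<60)
blue=lambda B,G,R:(B>R+50)&(B>G+20)
grn=lambda B,G,R:(G>R+40)&(G>B+30)
ka=seg(a,blk,(380,297,412,325)).mean(0); kb=seg(b,blk,(366,262,396,292)).mean(0)
print('knob',ka,kb,tri(a,ka,b,kb))
d=seg(a,red,(380,370,400,390)); print('dot',len(d),d.mean(0))
la=seg(a,red,(380,330,400,362));lb=seg(b,red,(350,240,378,272))
print('line',len(la),len(lb),tri(a,la.mean(0),b,lb.mean(0)))
for c,l in((a,la),(b,lb)):
    for i in(l[:,1].argmin(),l[:,1].argmax()): print(atz(c,*l[i],141))
for n,c,bx in(('a',a,(440,330,620,500)),('b',b,(170,265,310,405))):
    m=seg(c,grn,bx); r=cv2.minAreaRect(m.astype(np.float32)); q=cv2.boxPoints(r); 
    h=cv2.convexHull(m.astype(np.float32)); q4=cv2.approxPolyDP(h,8,True).reshape(-1,2)
    print('mat',n,[atz(c,*p,4) for p in q4], 'cen',atz(c,*m.mean(0),4))
print('jar rim', tri(a,s((343,222)),b,s((530,340))), atz(b,*s((530,341)),100), atz(a,*s((343,222)),100))
ha=seg(a,blue,(346,174,372,216)); hb=seg(b,blue,(524,346,550,385))
print(len(ha),len(hb)); 
for h in(ha,hb): print(h[h[:,1].argmin()],h[h[:,1].argmax()],h.mean(0))
print('handle mid',tri(a,ha.mean(0),b,hb.mean(0)))
# ends
def ends(h):
    l=cv2.fitLine(h.astype(np.float32),cv2.DIST_L2,0,.01,.01).ravel(); t=(h-l[2:])@l[:2]; return [l[2:]+l[:2]*(t.min()-.3),l[2:]+l[:2]*(t.max()+.3)]
ea,eb=ends(ha),ends(hb); print(ea,eb)
for i in(0,1):
  for j in(0,1): print(i,j,tri(a,ea[i],b,eb[j]))
print('dot xy',atz(a,*d.mean(0),85),atz(a,*d.mean(0),60))
for n,p,z in(('cyl top',(495,307),160),('beaker',(575,330),75),('flask',(475,216),101),('reag',(280,221),120)): print(n,atz(b,*s(p),z))
```

```text
knob [252.3 199.9] [243.5 177. ] (array([569.9,  -9.9, 173.3]), np.float64(0.8659148275775358))
dot 16 [248.6 242.6]
line 11 24 (array([619.6,  27.6, 143.8]), np.float64(0.7589449293446324))
[606.8  16.3 141. ]
[630.9  36.7 141. ]
[638.1  41.4 141. ]
[602.4  15.7 141. ]
mat a [array([344.2, 415.9,   4. ]), array([577.3, 436.6,   4. ]), array([597.9, 202. ,   4. ]), array([362.4, 185.1,   4. ])] cen [476.6 315.9   4. ]
mat b [array([362.3, 183.6,   4. ]), array([344.7, 420.9,   4. ]), array([578.6, 438.2,   4. ]), array([596. , 204.6,   4. ])] cen [468.5 310.8   4. ]
jar rim (array([ 454.2, -310.5,   92. ]), np.float64(1.8290830822528046)) [ 451.9 -309.5  100. ] [ 457.4 -304.4  100. ]
53 71
[232. 115.] [226. 133.] [229.7 123.3]
[340. 227.] [344. 243.] [342.7 235. ]
handle mid (array([ 395.8, -308.5,  151.5]), np.float64(0.923529728221963))
[array([225.6, 133.1]), array([233.4, 114.4])] [array([340. , 226.7]), array([345.4, 243.2])]
0 0 (array([ 422.5, -306.9,  119.6]), np.float64(1.3984958044798772))
0 1 (array([ 380.8, -346.1,   46.9]), np.float64(18.742340250699257))
1 0 (array([ 409.5, -277.4,  236.5]), np.float64(13.725596547963116))
1 1 (array([ 371.2, -311. ,  177.8]), np.float64(3.4940308337923054))
dot xy [655.7  59.2  85. ] [649.   51.8  60. ]
cyl top [ 512.  -231.7  160. ]
beaker [ 477.3 -408.    75. ]
flask [ 715.2 -203.3  101. ]
reag [700.6 203.9 120. ]
```

jog_arm(
  plan=[
    [0, 0, 0, 0, 0, -7, 1],
    [0, 0, 0, 0, 0, -7, 1],
    [0, 0, 0, 0, 0, -7, 1],
    [0, 0, 0, 0, 0, -7, 1],
    [0, 0, 0, 0, 0, -7, 1],
    [0, 0, 0, 0, 0, -7, 1],
    [0, 0, 0, 0, 0, -7, 1],
    [0, 0, 0, 0, 0, -7, 1],
    [0, 0, 0, 0, 0, -7, 1],
  ],
)

```text
clock: 0.85
position: [115.4, -511.9, 230.9]
ee_rot: [[0.241, 0.971, -0.0], [0.971, -0.241, 0.001], [0.001, -0.0, -1.0]]
wrist_force: [-0.4, 0.1, 0.6]
grip_width: 1.001
grip_force: 0.0
```

jog_arm(
  plan=[
    [0, 0, 0, 0, 0, -7, 1],
    [0, 0, 0, 0, 0, -7, 1],
    [0, 0, 0, 0, 0, -7, 1],
    [0, 0, 0, 0, 0, -7, 1],
    [0, 0, 0, 0, 0, -7, 1],
    [0, 0, 0, 0, 0, -7, 1],
    [0, 0, 0, 0, 0, -7, 1],
    [0, 0, 0, 0, 0, -7, 1],
    [0, 0, 0, 0, 0, -7, 1],
  ],
)

```text
clock: 1.6
position: [115.4, -511.9, 230.9]
ee_rot: [[-0.755, 0.655, -0.0], [0.655, 0.755, 0.001], [0.001, 0.001, -1.0]]
wrist_force: [0.3, 0.0, 0.4]
grip_width: 1.001
grip_force: 0.0
```

jog_arm(
  plan=[
    [0, 40, 0, 0, 0, 0, 1],
    [0, 40, 0, 0, 0, 0, 1],
    [0, 40, 0, 0, 0, 0, 1],
    [0, 40, 0, 0, 0, 0, 1],
    [0, 40, 0, 0, 0, 0, 1],
    [0, 40, 0, 0, 0, 0, 1],
    [0, 40, 0, 0, 0, 0, 1],
    [0, 40, 0, 0, 0, 0, 1],
    [0, 40, 0, 0, 0, 0, 1],
    [0, 40, 0, 0, 0, 0, 1],
  ],
)

```text
clock: 2.43
position: [380.2, -209.7, 231.3]
ee_rot: [[-0.751, 0.66, -0.0], [0.66, 0.751, 0.0], [0.0, 0.0, -1.0]]
wrist_force: [0.6, -0.9, -0.2]
grip_width: 1.003
grip_force: 0.0
```

jog_arm(
  plan=[
    [0, 40, 0, 0, 0, 0, 1],
    [0, 40, 0, 0, 0, 0, 1],
    [0, 40, 0, 0, 0, 0, 1],
    [0, 40, 0, 0, 0, 0, 1],
    [0, 40, 0, 0, 0, 0, 1],
    [0, 40, 0, 0, 0, 0, 1],
    [0, 0, 0, 0, 0, 0, 1],
    [0, 0, 0, 0, 0, 0, 1],
  ],
)

```text
clock: 3.1
position: [538.5, -29.5, 230.3]
ee_rot: [[-0.754, 0.657, -0.002], [0.657, 0.754, 0.0], [0.001, -0.001, -1.0]]
wrist_force: [-0.1, 0.3, 0.3]
grip_width: 1.001
grip_force: 0.0
```

```bash
cat >> h.py <<'E'
np.set_printoptions(precision=2,suppress=True)
def st():
    s=state(); print(round(s['clock'],2),'q',s['qpos'],'p',s['position'],'F',s['wrist_force'],'w',round(s['grip_width'],3),'gf',s['grip_force']); print(s['ee_rot']); return s
def delta(P,Rt=None):
    s=state();R=s['ee_rot']; print('shift',R.T@(np.array(P,float)-s['position']))
    if Rt is not None: print('turn',np.degrees(cv2.Rodrigues(R.T@Rt)[0].ravel()))
E
python3 -c "
from h import *
st();delta([570,-10,155])"
```

```text
3.1 q [-3.13 15.15  1.13 76.08  0.01 37.96] p [538.52 -29.46 230.29] F [-0.07  0.29  0.29] w 1.001 gf 0.0
[[-0.75  0.66 -0.  ]
 [ 0.66  0.75  0.  ]
 [ 0.   -0.   -1.  ]]
shift [-11.03  35.42  75.25]
```

jog_arm(
  plan=[
    [-11, 35, 0, 0, 0, 0, 1],
    [0, 0, 30, 0, 0, 0, 1],
    [0, 0, 25, 0, 0, 0, 1],
    [0, 0, 20, 0, 0, 0, 1],
    [0, 0, 0, 0, 0, 0, 1],
    [0, 0, 0, 0, 0, 0, 1],
  ],
)

```text
clock: 3.6
position: [567.9, -13.0, 156.0]
ee_rot: [[-0.751, 0.661, -0.002], [0.661, 0.751, -0.0], [0.002, -0.002, -1.0]]
wrist_force: [0.2, -1.1, 0.4]
grip_width: 1.003
grip_force: 0.0
```

Run:
```python
from h import *
s=st();delta([570,-10,155])
b=cam('top');a=cam('scene')
i=np.hstack([cv2.resize(c['frame'][y:y+90,x:x+100],(400,360),interpolation=cv2.INTER_CUBIC) for c,x,y in((b,195,130),(a,205,155))])
cv2.imwrite('pics/k1.png',i)
```

```text
3.6 q [-1.31 19.89 -3.12 67.14 -0.   40.04] p [567.91 -13.04 155.95] F [ 0.23 -1.12  0.35] w 1.003 gf 0.0
[[-0.75  0.66 -0.  ]
 [ 0.66  0.75 -0.  ]
 [ 0.   -0.   -1.  ]]
shift [0.43 3.66 0.94]
```

View pics/k1.png

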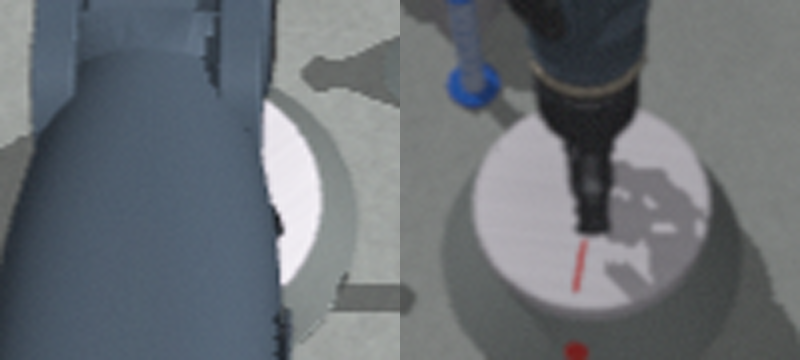

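The scene crop shows the gripper astride the knob at about (590,200), with the red line pointing at the dot (577,350). Everything is as expected, so I'll close the gripper.

jog_arm(
  plan=[
    [0, 3, 0, 0, 0, 0, 1],
    [0, 0, 0, 0, 0, 0, -1],
    [0, 0, 0, 0, 0, 0, -1],
    [0, 0, 0, 0, 0, 0, -1],
    [0, 0, 0, 0, 0, 0, -1],
    [0, 0, 0, 0, 0, 0, -1],
    [0, 0, 0, 0, 0, 0, -1],
    [0, 0, 0, 0, 0, 0, -1],
    [0, 0, 0, 0, 0, 0, -1],
    [0, 0, 0, 0, 0, 0, -1],
  ],
)

```text
clock: 4.53
position: [571.2, -10.0, 156.8]
ee_rot: [[-0.751, 0.66, 0.0], [0.66, 0.751, -0.0], [-0.0, 0.0, -1.0]]
wrist_force: [-1.2, -0.5, 5.7]
grip_width: 0.38
grip_force: 59.2
```

```bash
python3 -c "
from h import *
s=st();print(s['moment'])"
```

```text
4.53 q [-1.   20.04 -2.76 67.18 -0.   40.29] p [571.19 -10.   156.83] F [-1.25 -0.46  5.69] w 0.38 gf 59.23710107803345
[[-0.75  0.66  0.  ]
 [ 0.66  0.75 -0.  ]
 [-0.    0.   -1.  ]]
[-0.16  0.37 -0.02]
```

jog_arm(
  plan=[
    [0, 0, 0, 0, 0, 6, -1],
    [0, 0, 0, 0, 0, 6, -1],
    [0, 0, 0, 0, 0, 6, -1],
    [0, 0, 0, 0, 0, 0, -1],
  ],
)

```text
clock: 4.87
position: [571.3, -10.1, 156.8]
ee_rot: [[-0.505, 0.863, 0.001], [0.863, 0.505, -0.0], [-0.001, 0.0, -1.0]]
wrist_force: [-1.6, -0.6, 4.5]
grip_width: 0.379
grip_force: 59.5
```

```bash
python3 -c "
from h import *
s=st();print(s['moment'])"
```

```text
4.87 q [-1.   20.04 -2.75 67.17 -0.02 58.66] p [571.31 -10.12 156.82] F [-1.61 -0.62  4.46] w 0.379 gf 59.547754526138306
[[-0.51  0.86  0.  ]
 [ 0.86  0.51 -0.  ]
 [-0.    0.   -1.  ]]
[-0.19  0.32 -0.33]
```

jog_arm(
  plan=[
    [0, 0, 0, 0, 0, 6.4, -1],
    [0, 0, 0, 0, 0, 6.4, -1],
    [0, 0, 0, 0, 0, 6.4, -1],
    [0, 0, 0, 0, 0, 6.4, -1],
    [0, 0, 0, 0, 0, 6.4, -1],
    [0, 0, 0, 0, 0, 6.4, -1],
    [0, 0, 0, 0, 0, 6.4, -1],
    [0, 0, 0, 0, 0, 6.4, -1],
    [0, 0, 0, 0, 0, 6.4, -1],
    [0, 0, 0, 0, 0, 6.4, -1],
  ],
)

```text
clock: 5.7
position: [570.1, -11.2, 156.8]
ee_rot: [[0.553, 0.833, -0.001], [0.833, -0.553, -0.003], [-0.003, 0.0, -1.0]]
wrist_force: [-5.6, -6.3, 8.6]
grip_width: 0.382
grip_force: 59.8
```

jog_arm(
  plan=[
    [0, 0, 0, 0, 0, 0, -1],
    [0, 0, 0, 0, 0, 0, -1],
  ],
)

```text
clock: 5.87
position: [570.1, -10.7, 156.8]
ee_rot: [[0.551, 0.835, -0.001], [0.835, -0.551, -0.001], [-0.002, -0.0, -1.0]]
wrist_force: [-6.3, -4.3, 8.5]
grip_width: 0.384
grip_force: 59.9
```

Run:
```python
from h import *
s=st();print(s['moment'])
b=cam('top');a=cam('scene')
i=np.hstack([cv2.resize(c['frame'][y:y+90,x:x+100],(400,360),interpolation=cv2.INTER_CUBIC) for c,x,y in((b,195,130),(a,205,155))])
cv2.imwrite('pics/k2.png',i)
```

```text
5.87 q [ -1.04  20.01  -2.8   67.27  -0.07 122.39] p [570.08 -10.75 156.8 ] F [-6.27 -4.25  8.55] w 0.384 gf 59.90519464015961
[[ 0.55  0.83 -0.  ]
 [ 0.83 -0.55 -0.  ]
 [-0.   -0.   -1.  ]]
[-0.7   1.22 -0.98]
```

View pics/k2.png

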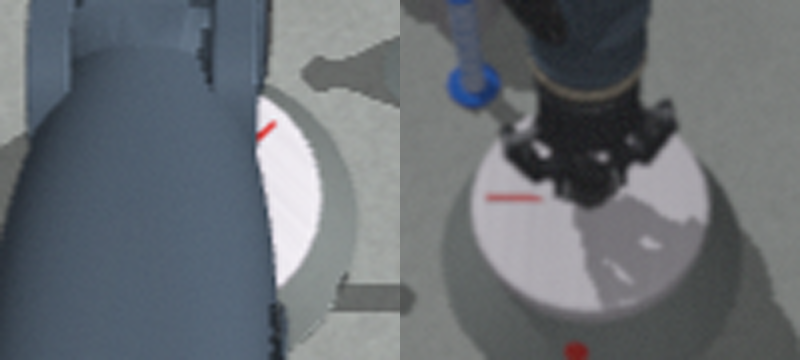

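The line now points left at (513,198), so the lid has turned about 80° clockwise with the knob. Next I lift it.

jog_arm(
  plan=[
    [0, 0, -5, 0, 0, 0, -1],
    [0, 0, -5, 0, 0, 0, -1],
    [0, 0, -5, 0, 0, 0, -1],
    [0, 0, 0, 0, 0, 0, -1],
  ],
)

```text
clock: 6.3
position: [572.1, -9.8, 172.4]
ee_rot: [[0.549, 0.836, 0.002], [0.836, -0.549, 0.0], [0.001, 0.002, -1.0]]
wrist_force: [0.7, -0.0, -2.3]
grip_width: 0.385
grip_force: 60.1
```

```bash
python3 -c "
from h import *
s=st();print(s['moment'])"
```

```text
6.3 q [ -0.99  19.57  -1.09  69.22   0.02 122.29] p [572.12  -9.76 172.42] F [ 0.66 -0.02 -2.35] w 0.385 gf 60.07258415222168
[[ 0.55  0.84  0.  ]
 [ 0.84 -0.55  0.  ]
 [ 0.    0.   -1.  ]]
[-0.01 -0.04  0.02]
```

jog_arm(
  plan=[
    [0, 0, -22, 0, 0, 0, -1],
    [0, 0, -22, 0, 0, 0, -1],
    [0, 0, -20, 0, 0, 0, -1],
    [0, 0, 0, 0, 0, 0, -1],
  ],
)

```text
clock: 6.63
position: [573.4, -9.8, 239.3]
ee_rot: [[0.549, 0.836, 0.007], [0.836, -0.549, 0.0], [0.004, 0.006, -1.0]]
wrist_force: [0.3, 0.1, -2.2]
grip_width: 0.382
grip_force: 60.8
```

jog_arm(
  plan=[
    [12, -15, 0, 0, 0, 0, -1],
    [22, -27, 0, 0, 0, 0, -1],
    [24, -29, 0, 0, 0, 0, -1],
    [24, -29, 0, 0, 0, 0, -1],
    [24, -29, 0, 0, 0, 0, -1],
    [24, -29, 0, 0, 0, 0, -1],
    [24, -29, 0, 0, 0, 0, -1],
    [24, -29, 0, 0, 0, 0, -1],
    [22, -27, 0, 0, 0, 0, -1],
    [12, -18, 0, 0, 0, 0, -1],
  ],
)

```text
clock: 7.47
position: [468.3, 313.9, 234.2]
ee_rot: [[0.547, 0.837, -0.0], [0.837, -0.547, 0.001], [0.001, -0.001, -1.0]]
wrist_force: [1.3, -0.7, -2.4]
grip_width: 0.382
grip_force: 60.7
```

jog_arm(
  plan=[
    [0, 0, 20, 0, 0, 0, -1],
    [0, 0, 30, 0, 0, 0, -1],
    [0, 0, 30, 0, 0, 0, -1],
    [0, 0, 30, 0, 0, 0, -1],
    [0, 0, 30, 0, 0, 0, -1],
    [0, 0, 25, 0, 0, 0, -1],
    [0, 0, 15, 0, 0, 0, -1],
    [0, 0, 0, 0, 0, 0, -1],
    [0, 0, 0, 0, 0, 0, -1],
  ],
)

```text
clock: 8.22
position: [468.7, 310.3, 54.3]
ee_rot: [[0.549, 0.836, -0.002], [0.836, -0.549, -0.001], [-0.002, -0.001, -1.0]]
wrist_force: [-0.2, -0.4, -3.0]
grip_width: 0.382
grip_force: 60.8
```

Run:
```python
from h import *
s=st();delta([470.5,311,42])
a=cam('scene');b=cam('top')
i=np.hstack([cv2.resize(a['frame'][200:335,275:410],(400,400),interpolation=cv2.INTER_CUBIC),cv2.resize(b['frame'][165:265,105:205],(400,400),interpolation=cv2.INTER_CUBIC)])
cv2.imwrite('pics/m1.png',i)
```

```text
8.22 q [ 33.49  23.87 -13.16  53.09   0.01 156.78] p [468.74 310.25  54.34] F [-0.19 -0.42 -3.05] w 0.382 gf 60.7613468170166
[[ 0.55  0.84 -0.  ]
 [ 0.84 -0.55 -0.  ]
 [-0.   -0.   -1.  ]]
shift [ 1.61  1.07 12.34]
```

View pics/m1.png

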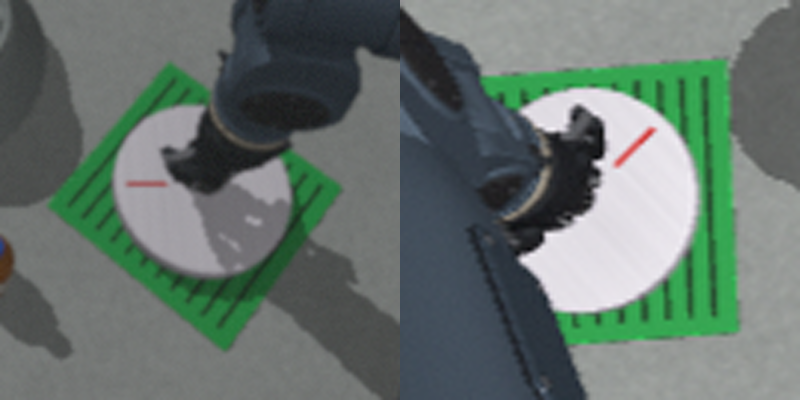

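The lid hovers centred over the mat: the disc lies wholly inside the green with margins of about 20 mm. I lower it.

jog_arm(
  plan=[
    [1, 1, 4, 0, 0, 0, -1],
    [0, 0, 4, 0, 0, 0, -1],
    [0, 0, 0, 0, 0, 0, -1],
  ],
)

```text
clock: 8.57
position: [470.9, 310.9, 47.3]
ee_rot: [[0.549, 0.836, 0.0], [0.836, -0.549, 0.0], [0.001, 0.0, -1.0]]
wrist_force: [-0.5, -0.1, -3.3]
grip_width: 0.382
grip_force: 60.8
```

jog_arm(
  plan=[
    [0, 0, 1.5, 0, 0, 0, -1],
    [0, 0, 0, 0, 0, 0, -1],
  ],
)

```text
clock: 8.73
position: [470.7, 310.8, 45.8]
ee_rot: [[0.549, 0.836, -0.0], [0.836, -0.549, 0.0], [0.0, -0.0, -1.0]]
wrist_force: [0.4, 0.5, -2.9]
grip_width: 0.383
grip_force: 60.8
```

jog_arm(
  plan=[
    [0, 0, 1.5, 0, 0, 0, -1],
    [0, 0, 0, 0, 0, 0, -1],
  ],
)

```text
clock: 8.9
position: [470.7, 310.8, 44.2]
ee_rot: [[0.549, 0.836, -0.0], [0.836, -0.549, 0.0], [-0.0, -0.0, -1.0]]
wrist_force: [-0.5, -0.3, -3.1]
grip_width: 0.379
grip_force: 60.8
```

jog_arm(
  plan=[
    [0, 0, 1.5, 0, 0, 0, -1],
    [0, 0, 0, 0, 0, 0, -1],
  ],
)

```text
clock: 9.07
position: [470.9, 310.9, 42.9]
ee_rot: [[0.549, 0.836, 0.0], [0.836, -0.549, 0.0], [0.0, 0.0, -1.0]]
wrist_force: [0.3, -0.8, -2.7]
grip_width: 0.38
grip_force: 61.0
```

jog_arm(
  plan=[
    [0, 0, 1, 0, 0, 0, -1],
    [0, 0, 0, 0, 0, 0, -1],
  ],
)

```text
clock: 9.23
position: [470.9, 310.9, 42.8]
ee_rot: [[0.549, 0.836, 0.001], [0.836, -0.549, 0.001], [0.001, 0.0, -1.0]]
wrist_force: [-2.0, -0.5, 8.2]
grip_width: 0.382
grip_force: 62.1
```

jog_arm(
  plan=[
    [0, 0, 1, 0, 0, 0, -1],
    [0, 0, 0, 0, 0, 0, -1],
  ],
)

```text
clock: 9.4
position: [470.9, 310.9, 42.8]
ee_rot: [[0.549, 0.836, 0.001], [0.836, -0.549, 0.001], [0.002, 0.001, -1.0]]
wrist_force: [-5.7, -4.0, 17.9]
grip_width: 0.381
grip_force: 63.2
```

jog_arm(
  plan=[
    [0, 0, -1.5, 0, 0, 0, -1],
    [0, 0, 0, 0, 0, 0, 1],
    [0, 0, 0, 0, 0, 0, 1],
    [0, 0, 0, 0, 0, 0, 1],
    [0, 0, 0, 0, 0, 0, 1],
    [0, 0, 0, 0, 0, 0, 1],
    [0, 0, 0, 0, 0, 0, 1],
    [0, 0, 0, 0, 0, 0, 1],
  ],
)

```text
clock: 10.07
position: [470.7, 310.8, 42.2]
ee_rot: [[0.549, 0.836, -0.0], [0.836, -0.549, -0.0], [-0.0, -0.0, -1.0]]
wrist_force: [-0.1, 0.5, -0.0]
grip_width: 0.995
grip_force: 0.0
```

jog_arm(
  plan=[
    [0, 0, -15, 0, 0, 0, 1],
    [0, 0, -30, 0, 0, 0, 1],
    [0, 0, -40, 0, 0, 0, 1],
    [0, 0, -40, 0, 0, 0, 1],
    [0, 0, -40, 0, 0, 0, 1],
    [0, 0, -40, 0, 0, 0, 1],
    [0, 0, -15, 0, 0, 0, 1],
  ],
)

```text
clock: 10.65
position: [471.9, 311.5, 268.2]
ee_rot: [[0.549, 0.836, 0.006], [0.836, -0.549, 0.004], [0.007, 0.003, -1.0]]
wrist_force: [-0.9, -0.6, 0.5]
grip_width: 1.001
grip_force: 0.0
```

jog_arm(
  plan=[
    [-36.6, 14.8, 0, 0, 0, 0, 1],
    [-36.6, 14.8, 0, 0, 0, 0, 1],
    [-36.6, 14.8, 0, 0, 0, 0, 1],
    [-36.6, 14.8, 0, 0, 0, 0, 1],
    [-36.6, 14.8, 0, 0, 0, 0, 1],
    [-36.6, 14.8, 0, 0, 0, 0, 1],
    [-36.6, 14.8, 0, 0, 0, 0, 1],
    [-36.6, 14.8, 0, 0, 0, 0, 1],
  ],
)

```text
clock: 11.32
position: [408.1, -0.4, 262.5]
ee_rot: [[0.548, 0.836, 0.001], [0.836, -0.548, 0.0], [0.0, 0.0, -1.0]]
wrist_force: [1.7, -1.0, -0.9]
grip_width: 1.002
grip_force: 0.0
```

jog_arm(
  plan=[
    [-36.6, 14.8, 0, 0, 0, 0, 1],
    [-36.6, 14.8, 0, 0, 0, 0, 1],
    [-36.6, 14.8, 0, 0, 0, 0, 1],
    [-36.6, 14.8, 0, 0, 0, 0, 1],
    [-36.6, 14.8, 0, 0, 0, 0, 1],
    [-36.6, 14.8, 0, 0, 0, 0, 1],
    [-36.6, 14.8, 0, 0, 0, 0, 1],
    [-36.6, 14.8, 0, 0, 0, 0, 1],
  ],
)

```text
clock: 11.98
position: [346.3, -310.6, 262.5]
ee_rot: [[0.549, 0.836, 0.0], [0.836, -0.549, -0.0], [0.0, 0.001, -1.0]]
wrist_force: [0.3, 0.1, 1.0]
grip_width: 1.002
grip_force: 0.0
```

jog_arm(
  plan=[
    [0, 0, 0, 0, 0, 7, 1],
    [0, 0, 0, 0, 0, 7, 1],
    [0, 0, 0, 0, 0, 7, 1],
    [0, 0, 0, 0, 0, 7, 1],
    [0, 0, 0, 0, 0, 7, 1],
    [0, 0, 0, 0, 0, 7, 1],
    [0, 0, 0, 0, 0, 7, 1],
    [0, 0, 0, 0, 0, 4, 1],
    [0, 0, 0, 0, 0, 0, 1],
  ],
)

```text
clock: 12.73
position: [347.2, -308.6, 262.3]
ee_rot: [[0.998, 0.061, -0.0], [0.061, -0.998, 0.0], [-0.0, -0.0, -1.0]]
wrist_force: [0.7, 0.6, -0.3]
grip_width: 1.001
grip_force: 0.0
```

Run:
```python
from h import *
st()
import pickle
a=cam('scene');b=cam('top');pickle.dump((a,b),open('c1.pkl','wb'))
A=cv2.resize(a['frame'][90:190,185:285],(400,400),interpolation=cv2.INTER_CUBIC)
B=cv2.resize(b['frame'][130:250,200:380],(400,266),interpolation=cv2.INTER_CUBIC)
C=cv2.resize(a['frame'][160:340,200:410],(400,334),interpolation=cv2.INTER_CUBIC)
i=np.zeros((600,800,3),np.uint8);i[:400,:400]=A;i[:266,400:]=B;i[266:600,400:]=C
cv2.imwrite('pics/b1.png',i)
```

```text
12.73 q [-41.64   7.17  -4.43  78.41   0.   134.84] p [ 347.18 -308.63  262.29] F [ 0.69  0.61 -0.29] w 1.001 gf 0.0
[[ 1.    0.06 -0.  ]
 [ 0.06 -1.    0.  ]
 [-0.   -0.   -1.  ]]
```

View pics/b1.png

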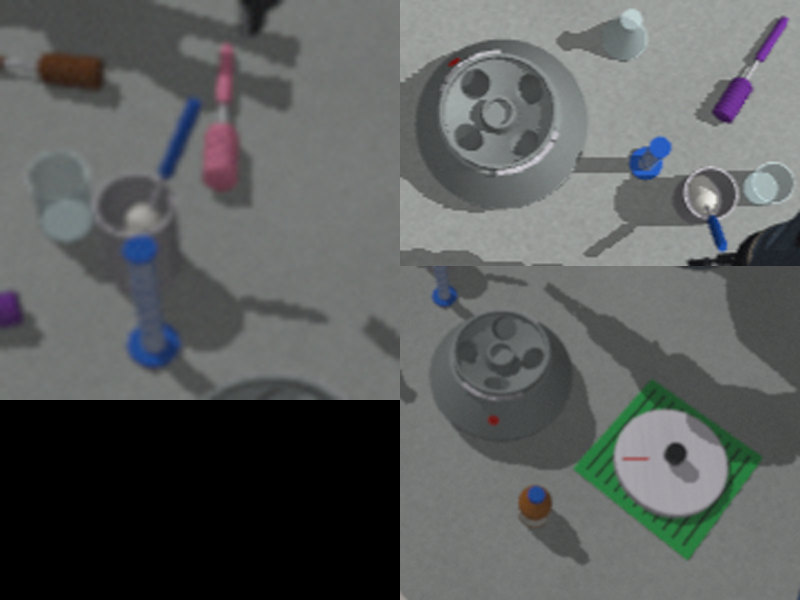

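Run:
```python
from h import *
import pickle; a,b=pickle.load(open('c1.pkl','rb'))
def seg(c,f,x0,y0,x1,y1):
    B,G,R=[c['frame'][y0:y1,x0:x1,i].astype(int) for i in range(3)]
    v,u=np.nonzero(f(B,G,R)); return np.c_[u+x0,v+y0].astype(float)
red=lambda B,G,R:(R>G+40)&(R>B+40)
blue=lambda B,G,R:(B>R+45)&(B>G+20)
da=seg(a,red,240,230,262,252);db=seg(b,red,216,150,234,165)
print('dot',len(da),len(db),da.mean(0),db.mean(0)); P,e=tri(a,da.mean(0),b,db.mean(0)); print(P,e)
C=np.array([571,-10.3]); d=P[:2]-C; print('az',np.degrees(np.arctan2(d[1],d[0])),np.hypot(*d))
ct=np.array([[475,83],[531,88],[523,149],[468,137]],float); ct=np.c_[(ct[:,0]-400)/2.222+200,ct[:,1]/2.217+130]-.3
cs=np.array([[495,384],[530,357],[505,329],[467,352]],float); cs=np.c_[(cs[:,0]-400)/1.905+200,(cs[:,1]-266)/1.856+160]-.3
for q in ct: print('top@117',atz(b,*q,117))
print(atz(b,*ct.mean(0),117))
for q in cs: print('scene@117',atz(a,*q,117))
print(atz(a,*cs.mean(0),117))
ha=seg(a,blue,222,110,238,136);hb=seg(b,blue,335,221,350,247)
# model fit: handle axis points
from scipy.optimize import least_squares
def axis(p):
    u=np.array([np.cos(p[3])*np.sin(p[4]),np.sin(p[3])*np.sin(p[4]),np.cos(p[4])]); return np.array(p[:3]),u
def res(p):
    m,u=axis(p); r=[]
    for c,h in((a,ha),(b,hb)):
        q=proj(c,[m+u*t for t in np.linspace(-41,41,15)]); 
        r+=list((h.mean(0)-q.mean(0))*5)
        hd=h-h.mean(0); r+=list((np.cov(hd.T)-np.cov((q-q.mean(0)).T)).ravel()[[0,1,3]]-(np.eye(2)*0).ravel()[[0,1,3]])
    return r
for fix in(0,1):
    f=(lambda p:res(p)) if not fix else (lambda p:res([*p,np.radians(32)]))
    x0=[395,-309,148,np.pi,np.radians(32)][:5-fix]
    o=least_squares(f,x0); p=o.x; print('brush',p[:3],np.degrees(p[3:])%360,o.cost)
print(len(ha),len(hb),ha.mean(0),hb.mean(0),tri(a,ha.mean(0),b,hb.mean(0)))
# white head spot & jar rim checks
for p in((141/4+185,213/4+90),): print('head scene',p)
```

```text
dot 23 12 [248.61 242.78] [224.  157.5]
[655.48  59.7   84.  ] 0.7644700477299728
az 39.645156638739024 109.70772127286936
top@117 [614.26  25.67 117.  ]
top@117 [606.56 -55.31 117.  ]
top@117 [517.28 -43.91 117.  ]
top@117 [534.82  34.87 117.  ]
[567.99  -9.71 117.  ]
scene@117 [615.57  22.98 117.  ]
scene@117 [535.41  27.56 117.  ]
scene@117 [526.13 -43.78 117.  ]
scene@117 [606.71 -56.43 117.  ]
[571.43 -11.96 117.  ]
brush [ 396.1  -309.31  148.65] [171.4   32.27] 32.35475606417167
brush [ 396.1  -309.3   148.67] [171.36] 32.412852225922784
58 71 [229.5  123.59] [342.72 234.97] (array([ 396.08, -309.16,  149.59]), np.float64(1.4149417515089617))
head scene (220.25, 143.25)
```

The lid lies wholly on the mat (scene crop (672,462)). The pocket by the dot is at (475,83) in the top crop. The brush handle runs (165,172)–(193,103) in the scene crop. Next I tilt the tool along the brush axis.

jog_arm(
  plan=[
    [0, 0, 0, 0, 0, 3.5, 1],
    [0, 0, 0, 0, 6.4, 0, 1],
    [0, 0, 0, 0, 6.4, 0, 1],
    [0, 0, 0, 0, 6.4, 0, 1],
    [0, 0, 0, 0, 6.4, 0, 1],
    [0, 0, 0, 0, 6.4, 0, 1],
    [0, 0, 0, 0, 0, 0, 1],
    [0, 0, 0, 0, 0, 0, 1],
  ],
)

```text
clock: 13.5
position: [345.8, -308.8, 262.0]
ee_rot: [[0.849, 0.002, 0.528], [0.002, -1.0, 0.001], [0.528, 0.001, -0.849]]
wrist_force: [-0.2, -1.0, 1.1]
grip_width: 1.002
grip_force: 0.0
```

```bash
cat >> h.py <<'E'
def Rz(az,tilt,sy=-1):
    "tool z tilted from down toward azimuth az; y horizontal"
    a,t=np.radians(az),np.radians(tilt); z=np.array([np.sin(t)*np.cos(a),np.sin(t)*np.sin(a),-np.cos(t)]); y=sy*np.array([-np.sin(a),np.cos(a),0]); return np.c_[np.cross(y,z),y,z]
E
python3 -c "
from h import *
st();delta([348.3,-309.3,225],Rz(0,32));delta([401.3,-309.3,140])"
```

```text
13.5 q [-59.26  -6.45 -26.    52.84  27.01 124.88] p [ 345.77 -308.78  261.97] F [-0.2  -1.    1.13] w 1.002 gf 0.0
[[ 0.85  0.    0.53]
 [ 0.   -1.    0.  ]
 [ 0.53  0.   -0.85]]
shift [-17.37   0.51  32.73]
turn [-0.03  0.13  0.12]
shift [-17.25   0.56 132.9 ]
```

jog_arm(
  plan=[
    [-17, 0.5, 0, 0, 0, 0, 1],
    [0, 0, 25, 0, 0, 0, 1],
    [0, 0, 30, 0, 0, 0, 1],
    [0, 0, 30, 0, 0, 0, 1],
    [0, 0, 25, 0, 0, 0, 1],
    [0, 0, 15, 0, 0, 0, 1],
    [0, 0, 8, 0, 0, 0, 1],
    [0, 0, 0, 0, 0, 0, 1],
    [0, 0, 0, 0, 0, 0, 1],
  ],
)

```text
clock: 14.25
position: [404.1, -309.1, 140.8]
ee_rot: [[0.849, 0.005, 0.529], [0.005, -1.0, 0.003], [0.529, 0.0, -0.849]]
wrist_force: [0.8, -0.5, -0.3]
grip_width: 0.997
grip_force: 0.0
```

Run:
```python
from h import *
st();delta([401.3,-309.3,140])
a=cam('scene');b=cam('top')
i=np.hstack([cv2.resize(a['frame'][80:180,180:280],(400,400),interpolation=cv2.INTER_CUBIC),cv2.resize(b['frame'][180:280,280:380],(400,400),interpolation=cv2.INTER_CUBIC)])
cv2.imwrite('pics/b2.png',i)
```

```text
14.25 q [-52.03   2.45 -37.66  29.04  24.75 132.28] p [ 404.09 -309.09  140.8 ] F [ 0.83 -0.51 -0.35] w 0.997 gf 0.0
[[ 0.85  0.01  0.53]
 [ 0.   -1.    0.  ]
 [ 0.53  0.   -0.85]]
shift [-2.79  0.19 -0.8 ]
```

View pics/b2.png

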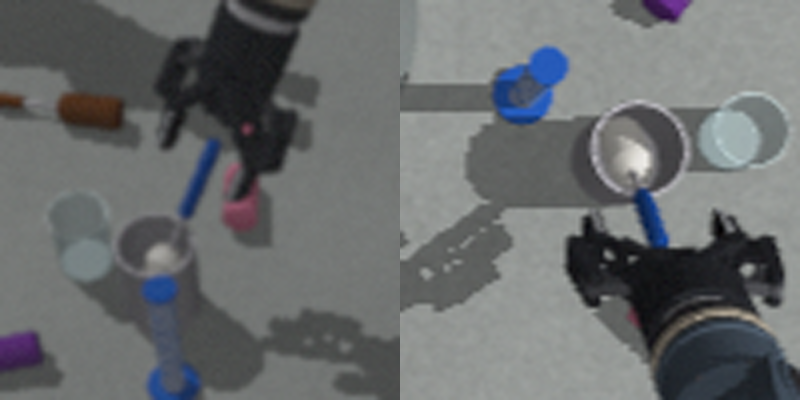

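The scene crop shows the fingertips at (172,140) and (240,190), astride the handle axis near (206,165). The top crop agrees. I shift −2.5 mm in x and close.

jog_arm(
  plan=[
    [-2.5, 0, 0, 0, 0, 0, 1],
    [0, 0, 0, 0, 0, 0, -1],
    [0, 0, 0, 0, 0, 0, -1],
    [0, 0, 0, 0, 0, 0, -1],
    [0, 0, 0, 0, 0, 0, -1],
    [0, 0, 0, 0, 0, 0, -1],
    [0, 0, 0, 0, 0, 0, -1],
    [0, 0, 0, 0, 0, 0, -1],
    [0, 0, 0, 0, 0, 0, -1],
    [0, 0, 0, 0, 0, 0, -1],
  ],
)

```text
clock: 15.18
position: [401.2, -308.8, 139.2]
ee_rot: [[0.848, 0.004, 0.53], [0.003, -1.0, 0.002], [0.53, -0.0, -0.848]]
wrist_force: [-1.0, 1.9, 2.8]
grip_width: 0.171
grip_force: 58.4
```

jog_arm(
  plan=[
    [0, 0, 0, 0, 0, 0, -1],
    [0, 0, 0, 0, 0, 0, -1],
  ],
)

```text
clock: 15.35
position: [401.2, -308.8, 139.2]
ee_rot: [[0.848, 0.004, 0.53], [0.003, -1.0, 0.002], [0.53, -0.0, -0.848]]
wrist_force: [-1.3, 1.9, 3.1]
grip_width: 0.171
grip_force: 58.4
```

```bash
python3 -c "
from h import *
s=st();print(s['moment'])"
```

```text
15.35 q [-52.37   2.37 -38.06  28.8   24.91 132.06] p [ 401.22 -308.78  139.17] F [-1.27  1.95  3.08] w 0.171 gf 58.36424946784973
[[ 0.85  0.    0.53]
 [ 0.   -1.    0.  ]
 [ 0.53 -0.   -0.85]]
[0.55 0.41 0.29]
```

jog_arm(
  plan=[
    [0, 0, -5, 0, 0, 0, -1],
    [0, 0, -15, 0, 0, 0, -1],
    [0, 0, -20, 0, 0, 0, -1],
    [0, 0, -25, 0, 0, 0, -1],
    [0, 0, -25, 0, 0, 0, -1],
    [0, 0, -25, 0, 0, 0, -1],
    [0, 0, -25, 0, 0, 0, -1],
    [0, 0, 0, 0, 0, 0, -1],
    [0, 0, 0, 0, 0, 0, -1],
  ],
)

```text
clock: 16.1
position: [326.7, -310.2, 259.0]
ee_rot: [[0.848, 0.002, 0.531], [0.003, -1.0, -0.001], [0.531, 0.002, -0.848]]
wrist_force: [-0.4, -0.3, -1.4]
grip_width: 0.164
grip_force: 60.7
```

Run:
```python
from h import *
s=st();R=s['ee_rot'];T=s['position'];print(s['moment'])
a=cam('scene');b=cam('top')
ims=[]
for c,x0,y0 in((a,170,60),(b,280,160)):
    im=cv2.resize(c['frame'][y0:y0+120,x0:x0+100],(400,480),interpolation=cv2.INTER_CUBIC)
    for t in(0,30,73,145):
        u,v=proj(c,T+R[:,2]*t)[0]; cv2.circle(im,(int((u+.5-x0)*4),int((v+.5-y0)*4)),3,(0,0,255),1)
    ims.append(im)
cv2.imwrite('pics/b3.png',np.hstack(ims))
import pickle; pickle.dump((a,b,R,T),open('c2.pkl','wb'))
```

```text
16.1 q [-62.12  -7.   -26.85  53.79  27.94 121.82] p [ 326.67 -310.15  258.99] F [-0.42 -0.25 -1.36] w 0.164 gf 60.74869394302368
[[ 0.85  0.    0.53]
 [ 0.   -1.   -0.  ]
 [ 0.53  0.   -0.85]]
[ 0.01  0.61 -0.06]
```

View pics/b3.png

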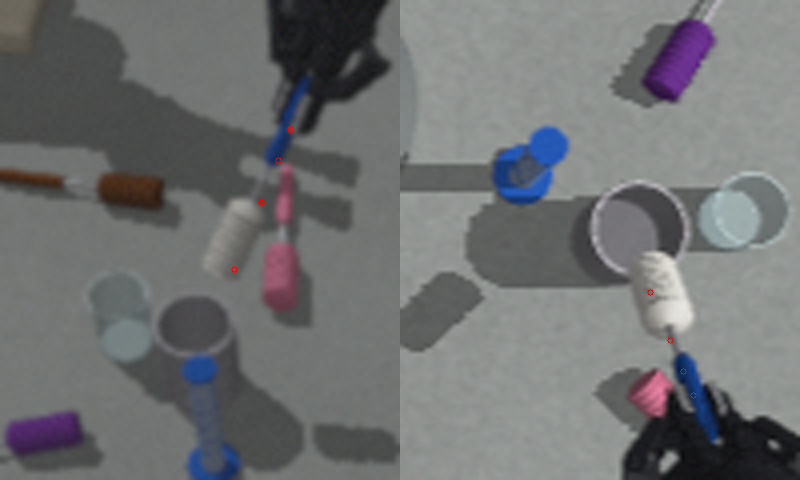

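The brush is held, clear of the jar. In the scene crop the head runs (240,203)–(217,270), and in the top crop (677,328)–(652,258). Its tip sits slightly off the tool axis (red circles), so I'll fit the axis.

Run:
```python
from h import *
import pickle; a,b,R,T=pickle.load(open('c2.pkl','rb'))
def seg(c,f,x0,y0,x1,y1):
    B,G,Rr=[c['frame'][y0:y1,x0:x1,i].astype(int) for i in range(3)]
    m=f(B,G,Rr).astype(np.uint8); n,l,s,ce=cv2.connectedComponentsWithStats(m); k=1+s[1:,4].argmax(); v,u=np.nonzero(l==k); return np.c_[u+x0,v+y0].astype(float)
wa=seg(a,lambda B,G,R:(R>135)&(abs(R-B)<40)&(R+8>B),218,107,238,131)
wb=seg(b,lambda B,G,R:(R>150)&(abs(R-B)<40),335,220,358,246)
print(len(wa),len(wb),wa.mean(0),wb.mean(0),wa.min(0),wa.max(0),wb.min(0),wb.max(0))
H,e=tri(a,wa.mean(0),b,wb.mean(0)); print('head ctr',H,e)
cr=lambda U,V,x0,y0:((U+.5)/4-.5+x0,(V+.5)/4-.5+y0)
# predicted cylinder outline centroid fit: sample solid cylinder
from scipy.optimize import least_squares
def hull(c,p0,p1,r):
    u=(p1-p0)/np.linalg.norm(p1-p0); n=np.cross(u,[0,1,0]);n/=np.linalg.norm(n);m=np.cross(u,n)
    t=np.linspace(0,2*np.pi,24); P=np.vstack([p+r*(np.outer(np.cos(t),n)+np.outer(np.sin(t),m)) for p in(p0,p1)])
    return cv2.convexHull(proj(c,P).astype(np.float32))
def mom(h):
    M=cv2.moments(h); A=M['m00']; return np.array([M['m10']/A,M['m01']/A]),np.array([M['mu20'],M['mu11'],M['mu02']])/A
ob=[]
for c,w in((a,wa),(b,wb)): ob.append((w.mean(0),np.cov(w.T)[[0,0,1],[0,1,1]]))
hb=[(a,cr(275,161,170,60)),(b,cr(683-400,357,280,160))]
def res(p):
    hd=np.array(p[:3]); u=np.array([p[3],p[4],1]);u/=np.linalg.norm(u); r=[]
    for (c,(m,S)) in zip((a,b),ob):
        mm,SS=mom(hull(c,hd-36*u,hd+36*u,18)); r+=list((mm-m)*4)+list((SS-S)*.5)
    for c,q in hb: r+=list((proj(c,hd+79*u)[0]-q)*1)
    return r
o=least_squares(res,[*H,-.62,0]);p=o.x;u=np.array([p[3],p[4],1]);u/=np.linalg.norm(u)
print(p,o.cost,np.round(res(p),1)); tip=p[:3]-36*u
print('tip',tip,'u',u,'lean',np.degrees(np.arccos(u[2])))
print('tool frame tip',R.T@(tip-T),'dir',R.T@(-u))
```

```text
55 169 [226.2 117. ] [347.33 232.86] [221. 110.] [232. 126.] [341. 223.] [353. 243.]
head ctr [ 401.1  -316.62  182.9 ] 3.879622983661038
[ 402.57 -316.24  183.79   -0.81    0.16] 27.874099928002504 [ 1.3  0.5  3.   0.8  1.8  2.1 -2.3  1.9 -1.6  4.9 -0.9 -0.5 -0.4 -0.4]
tip [ 424.98 -320.69  155.97] u [-0.62  0.12  0.77] lean 39.396157107945285
tool frame tip [ 28.65  10.49 139.49] dir [0.12 0.12 0.99]
```

```bash
cat > fit.py <<'E'
from h import *
from scipy.optimize import least_squares
def segw(c,box,th):
    x0,y0,x1,y1=box; F=c['frame'][y0:y1,x0:x1].astype(int); B,G,R=F[...,0],F[...,1],F[...,2]
    m=((R>th)&(abs(R-B)<35)&(R-G<25)).astype(np.uint8); n,l,s,ce=cv2.connectedComponentsWithStats(m,connectivity=4); k=1+s[1:,4].argmax(); v,u=np.nonzero(l==k); return np.c_[u+x0,v+y0].astype(float)
def hull(c,p0,p1,r):
    u=(p1-p0)/np.linalg.norm(p1-p0); n=np.cross(u,[0,1,0]);n/=np.linalg.norm(n);m=np.cross(u,n)
    t=np.linspace(0,2*np.pi,24); P=np.vstack([p+r*(np.outer(np.cos(t),n)+np.outer(np.sin(t),m)) for p in(p0,p1)])
    return cv2.convexHull(proj(c,P).astype(np.float32))
def mom(h):
    M=cv2.moments(h); A=M['m00']; return np.array([M['m10']/A,M['m01']/A]),np.array([M['mu20'],M['mu11'],M['mu02']])/A
def fit(a,b,wa,wb,R,T):
    "direction fixed so the axis passes the grasp point T-19z (tool y=0 there, x free)"
    ob=[(w.mean(0),np.cov(w.T)[[0,0,1],[0,1,1]]) for w in(wa,wb)]
    def geo(p): # p: gx offset, dirx, diry, s of TCP from tip
        d=np.array([p[1],p[2],1]);d/=np.linalg.norm(d); g=np.array([p[0],0,-19.]); tip=g+d*(p[3]+19)
        return T+R@tip, -R@d, tip, d
    def res(p):
        tip,u,_,_=geo(p); r=[]
        for c,(m,S) in zip((a,b),ob):
            mm,SS=mom(hull(c,tip,tip+72*u,18)); r+=list((mm-m)*4)+list((SS-S)*.5)
        return r
    o=least_squares(res,[0,0,0,145.]); tip,u,tt,d=geo(o.x); print('p',o.x,'cost',o.cost,np.round(o.fun,1)); print('tip',tip,'u',u,'tool tip',tt,'d',d); return tip,u,tt,d
E
python3 - <<'E'
from fit import *
import pickle; a,b,R,T=pickle.load(open('c2.pkl','rb'))
F=a['frame'][104:132,216:240]; print(F.min(2))
for th in(85,95,105,115):
    wa=segw(a,(214,104,240,131),th);wb=segw(b,(335,218,358,246),140); print(th,len(wa),len(wb),wa.min(0),wa.max(0))
    if len(wa)<320: fit(a,b,wa,wb,R,T)
E
```

```text
[[ 73  75  75  74  76  76  75  75  79  77  75  74  74  75  78  82  86  90
  109 116 104 109 109 100]
 [ 76  75  76  75  75  75  74  75  75  76  77  74  74  74  75  76  73  81
   95  97  89 104 107  96]
 [ 75  73  74  74  73  77  75  74  75  75  76  74  75  76  77  76  77  84
   94  90  83  84  84  79]
 [ 87  86  88  84  80  73  74  77  73  73  75  73  77  75  74  75  80  91
   93  83  77  73  76  67]
 [112 111 109 108  95  84  80  76  77  74  76  77  76  76  78  80  86  97
   90  82  77  75  75  71]
 [114 115 114 115 112 108  93  80  75  77  78  88  99 104 108 107 103  96
   81  76  76  77  77  79]
 [113 114 114 114 117 114 111  94  79  76  85 114 141 147 148 141 132 107
   81  70  76  76  79  85]
 [115 116 113 116 116 119 115 109  98  87  98 128 151 156 154 150 139 117
   95  81  77  74  81  93]
 [115 116 115 114 114 115 116 114 112 112 120 138 147 150 149 144 135 122
  105  87  76  75  82  95]
 [112 115 113 116 115 116 114 114 115 120 131 137 131 132 137 134 130 123
  108  92  79  74  82  90]
 [110 115 116 117 116 118 116 115 120 127 138 137 132 119 115 117 117 113
  103  92  79  7
[... 1393 characters left out ...]
 116
  113 105  95  91  92  90]
 [115 113 114 114 116 114 115 118 119 114 102  99  95  96 110 113 115 114
  112 104  93  87  91  91]
 [117 115 118 115 117 116 115 117 114 115 113 110 110 111 114 114 115 115
  114 108  94  90  90  92]
 [115 115 115 115 116 116 116 115 116 116 116 115 116 113 115 113 114 116
  116 105  94  88  88  87]]
85 516 319 [214. 104.] [239. 130.]
95 455 319 [214. 107.] [239. 130.]
105 404 319 [214. 108.] [239. 130.]
115 173 319 [217. 110.] [233. 130.]
p [ -0.02  -0.01   0.06 167.79] cost 449.3015309800382 [ 14.9  16.7  -1.4  -0.9  -0.3 -16.6   9.8  -3.3   0.8  -3.7]
tip [ 414.32 -320.64  116.25] u [-0.52  0.06  0.85] tool tip [ -1.46  10.32 167.5 ] d [-0.01  0.06  1.  ]
```

Run:
```python
from fit import *
import pickle; a,b,R,T=pickle.load(open('c2.pkl','rb'))
pa=np.array([(226.3,109.6),(233,109),(235.3,112),(229.8,128),(227,129.7),(223.5,129.5),(219.3,125.5)])
pb=np.array([(632,266),(636,257),(650,250),(664,253),(671,260),(692,318),(688,330),(665,338),(646,334)],float)
pb=np.c_[(pb[:,0]-400+.5)/4-.5+280,(pb[:,1]+.5)/4-.5+160]
def fill(p):
    m=np.zeros((384*4,512*4),np.uint8); cv2.fillPoly(m,[np.round(p*4).astype(int)],1); v,u=np.nonzero(m); return np.c_[u,v]/4.
wa,wb=fill(pa),fill(pb)
print(wa.mean(0),wb.mean(0),tri(a,wa.mean(0),b,wb.mean(0)))
fit(a,b,wa,wb,R,T)
```

```text
[227.47 119.31] [344.66 233.41] (array([ 400.25, -311.01,  174.26]), np.float64(4.628256416649143))
p [  0.     0.03   0.05 156.89] cost 81.51053434358596 [ 4.2  4.4  0.3 -0.8  0.7  6.8  8.8  0.9  0.4  1. ]
tip [ 414.31 -318.61  129.09] u [-0.56  0.05  0.83] tool tip [  5.34   8.32 156.62] d [0.03 0.05 1.  ]
```

```bash
sed -i "s/o=least_squares(res,\[0,0,0,145.\]);/from scipy.optimize import minimize; o=minimize(lambda q:np.sum(np.square(res(q)))+(q[0]\/3)**2+(q[2]\/.04)**2,[0,.05,0,145.],method='Nelder-Mead',options=dict(initial_simplex=[[0,.05,0,145],[3,.05,0,145],[0,.15,0,145],[0,.05,.05,145],[0,.05,0,150]],maxiter=800)); o.cost=o.fun; o.fun=np.array(res(o.x));/" fit.py
python3 - <<'E'
from fit import *
import pickle; a,b,R,T=pickle.load(open('c2.pkl','rb'))
pa=np.array([(226.3,109.6),(233,109),(235.3,112),(229.8,128),(227,129.7),(223.5,129.5),(219.3,125.5)])
pb=np.array([(632,266),(636,257),(650,250),(664,253),(671,260),(692,318),(688,330),(665,338),(646,334)],float)
pb=np.c_[(pb[:,0]-400+.5)/4-.5+280,(pb[:,1]+.5)/4-.5+160]
def fill(p):
    m=np.zeros((384*4,512*4),np.uint8); cv2.fillPoly(m,[np.round(p*4).astype(int)],1); v,u=np.nonzero(m); return np.c_[u,v]/4.
wa,wb=fill(pa),fill(pb)
fit(a,b,wa,wb,R,T)
E
```

```text
p [  4.76   0.09   0.   148.48] cost 32.18747260223533 [ 2.7  1.4  0.5 -1.   1.2  2.3 -0.8  1.6  1.4  2.8]
tip [ 422.42 -310.74  144.62] u [-0.61  0.    0.79] tool tip [ 20.49   0.51 147.74] d [0.09 0.   1.  ]
```

```bash
cat >> h.py <<'E'
w=np.array([-.5*np.cos(np.radians(39.5)),-.5*np.sin(np.radians(39.5)),np.cos(np.radians(30))]); M=np.array([614.2,25.3,117])
def rows(p0,R0,p1,R1,n):
    rv=cv2.Rodrigues(R0.T@R1)[0].ravel(); p=p0;R=R0
    out=[]
    for i in range(1,n+1):
        tgt=p0+(p1-p0)*i/n; sh=np.round(R.T@(tgt-p),1); tu=np.round(np.degrees(rv/n),2); out.append([*sh,*tu,-1]); p=p+R@sh; R=R@cv2.Rodrigues(np.radians(tu))[0]
    return out
def show(rs):
    for i in range(0,len(rs),10): print([[float(v) for v in r] for r in rs[i:i+10]])
E
python3 - <<'E'
from h import *
s=state();R0=s['ee_rot'];p0=s['position']+[0,0,90]
R1=Rz(39.5,24.3); tip=M+50*w; T=tip-R1@np.array([20,.5,148]); print(T, np.degrees(cv2.Rodrigues(R0.T@R1)[0].ravel()),np.linalg.norm(T-p0))
show(rows(p0,R0,T,R1,13))
E
```

```text
[533.53 -40.55 286.96] [ 18.52  -7.37 -34.71] 344.18340835415387
[[11.1, -20.6, 12.4, 1.42, -0.57, -2.67, -1.0], [12.1, -19.8, 12.8, 1.42, -0.57, -2.67, -1.0], [13.2, -18.8, 13.1, 1.42, -0.57, -2.67, -1.0], [14.2, -17.9, 13.4, 1.42, -0.57, -2.67, -1.0], [15.1, -16.8, 13.8, 1.42, -0.57, -2.67, -1.0], [16.0, -15.8, 13.9, 1.42, -0.57, -2.67, -1.0], [16.9, -14.7, 14.2, 1.42, -0.57, -2.67, -1.0], [17.7, -13.5, 14.4, 1.42, -0.57, -2.67, -1.0], [18.4, -12.3, 14.5, 1.42, -0.57, -2.67, -1.0], [19.1, -11.0, 14.6, 1.42, -0.57, -2.67, -1.0]]
[[19.7, -9.9, 14.7, 1.42, -0.57, -2.67, -1.0], [20.3, -8.5, 14.7, 1.42, -0.57, -2.67, -1.0], [20.8, -7.1, 14.7, 1.42, -0.57, -2.67, -1.0]]
```

jog_arm(
  plan=[
    [16, 0, -25.5, 0, 0, 0, -1],
    [16, 0, -25.5, 0, 0, 0, -1],
    [16, 0, -25.5, 0, 0, 0, -1],
  ],
)

```text
clock: 16.45
position: [327.1, -308.4, 347.5]
ee_rot: [[0.849, 0.004, 0.528], [0.002, -1.0, 0.005], [0.528, -0.003, -0.849]]
wrist_force: [-0.6, -0.6, -0.5]
grip_width: 0.171
grip_force: 60.5
```

jog_arm(
  plan=[
    [11, -20.6, 12.4, 1.4, -0.6, -2.7, -1],
    [12, -20, 12.8, 1.4, -0.6, -2.7, -1],
    [13, -19, 13, 1.4, -0.6, -2.7, -1],
    [14, -18, 13.4, 1.4, -0.6, -2.7, -1],
    [15, -17, 13.8, 1.4, -0.6, -2.7, -1],
    [16, -16, 14, 1.4, -0.6, -2.7, -1],
    [17, -14.7, 14, 1.4, -0.6, -2.7, -1],
    [17.7, -13.5, 14.4, 1.4, -0.6, -2.7, -1],
    [18.4, -12.3, 14.5, 1.4, -0.6, -2.7, -1],
    [19, -11, 14.6, 1.4, -0.6, -2.7, -1],
  ],
)

```text
clock: 17.28
position: [485.5, -100.0, 299.1]
ee_rot: [[0.773, 0.512, 0.376], [0.466, -0.859, 0.212], [0.431, 0.012, -0.902]]
wrist_force: [0.1, -0.6, -0.2]
grip_width: 0.171
grip_force: 60.5
```

jog_arm(
  plan=[
    [19.7, -10, 14.7, 1.4, -0.6, -2.7, -1],
    [20, -8.5, 14.7, 1.4, -0.6, -2.7, -1],
    [20.5, -7, 14, 1.4, -0.6, -2.7, -1],
    [0, 0, 0, 0, 0, 0, -1],
    [0, 0, 0, 0, 0, 0, -1],
  ],
)

```text
clock: 17.7
position: [531.9, -38.7, 284.4]
ee_rot: [[0.702, 0.641, 0.309], [0.588, -0.767, 0.255], [0.401, 0.003, -0.916]]
wrist_force: [-0.3, -0.1, -0.8]
grip_width: 0.168
grip_force: 60.5
```

Run:
```python
from h import *
s=st();R=s['ee_rot'];T=s['position']
delta(M+50*w-Rz(39.5,24.3)@np.array([20,.5,148]),Rz(39.5,24.3))
a=cam('scene');b=cam('top')
import pickle; pickle.dump((a,b,R,T),open('c3.pkl','wb'))
d=np.array([.1,0,1]);d/=np.linalg.norm(d);tt=np.array([20,.5,148]); tip=T+R@tt;u=-R@d
print('tip',tip,'u',u)
t=np.linspace(0,6.283,40); e1=np.cross(w,[0,0,1]);e1/=np.linalg.norm(e1);e2=np.cross(w,e1)
rim=np.array([M+22*(np.cos(k)*e1+np.sin(k)*e2) for k in t])
ims=[]
for c,x0,y0 in((a,205,155),(b,195,130)):
    k=5;im=cv2.resize(c['frame'][y0:y0+110,x0:x0+80],(400,550),interpolation=cv2.INTER_CUBIC)
    cv2.polylines(im,[np.round((proj(c,rim)+.5-[x0,y0])*k).astype(int)],True,(0,255,0),1)
    q=np.round((proj(c,[tip,tip+72*u,tip+115*u])+.5-[x0,y0])*k).astype(int)
    for z in q: cv2.circle(im,tuple(int(v) for v in z),3,(0,0,255),1)
    ims.append(im)
cv2.imwrite('pics/p1.png',np.hstack(ims))
```

```text
17.7 q [-14.98   2.69 -10.61  62.44  19.04 127.52] p [531.93 -38.69 284.44] F [-0.29 -0.15 -0.8 ] w 0.168 gf 60.451122522354126
[[ 0.7   0.64  0.31]
 [ 0.59 -0.77  0.25]
 [ 0.4   0.   -0.92]]
shift [ 1.04  2.46 -2.29]
turn [-0.    0.67  0.41]
tip [592.06  10.42 156.86] u [-0.38 -0.31  0.87]
```

View pics/p1.png

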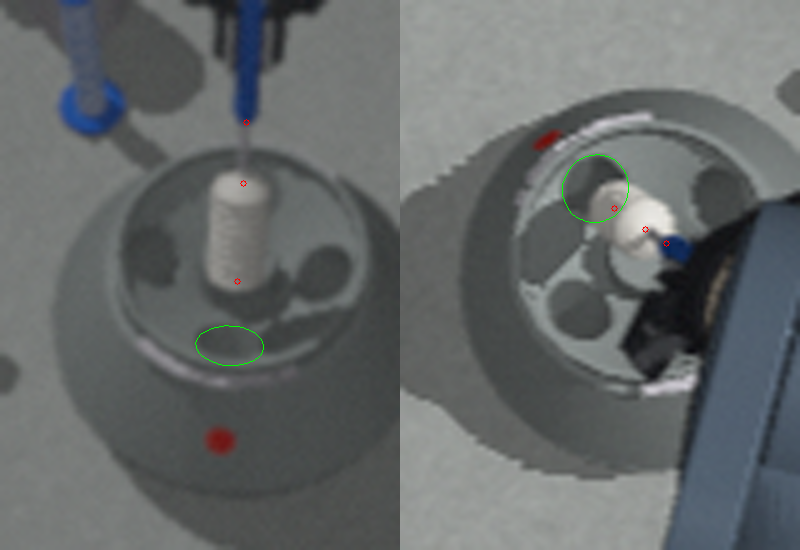

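The scene crop shows the head end at (237,287), in line with the modelled axis. In the top crop the green mouth ellipse covers the dark bore at (595,188), and the tip lies on the way into it. I align and go in, watching the force.

jog_arm(
  plan=[
    [1, 2.5, 0, 0, 0.6, 0.4, -1],
    [2, 0, 15, 0, 0, 0, -1],
    [2, 0, 20, 0, 0, 0, -1],
    [1, 0, 12, 0, 0, 0, -1],
    [0, 0, 0, 0, 0, 0, -1],
  ],
)

```text
clock: 18.22
position: [551.7, -26.7, 244.3]
ee_rot: [[0.706, 0.633, 0.319], [0.577, -0.774, 0.26], [0.411, 0.001, -0.912]]
wrist_force: [0.1, -1.0, -1.7]
grip_width: 0.17
grip_force: 60.6
```

```bash
cat > chk.py <<'E'
from h import *
s=st();R=s['ee_rot'];T=s['position'];tip=T+R@np.array([20,.5,148.]);d=np.array([.1,0,1]);d/=np.linalg.norm(d)
r=tip-M;h=r@w;print('height over mouth',h,'lateral(tool)',R.T@(r-h*w),'F tool',R.T@s['wrist_force'],'misalign(tool)',R.T@(-w)-d)
E
python3 chk.py
```

```text
18.22 q [-13.2    4.74 -14.63  55.25  19.01 130.12] p [551.68 -26.74 244.28] F [ 0.09 -0.97 -1.69] w 0.17 gf 60.597524642944336
[[ 0.71  0.63  0.32]
 [ 0.58 -0.77  0.26]
 [ 0.41  0.   -0.91]]
height over mouth 1.641203273707789 lateral(tool) [-1.65  1.28  0.17] F tool [-1.2   0.81  1.32] misalign(tool) [ 0. -0. -0.]
```

jog_arm(
  plan=[
    [1.5, -1.3, 0, 0, 0, 0, -1],
    [1, 0, 10, 0, 0, 0, -1],
    [1, 0, 10, 0, 0, 0, -1],
    [1, 0, 10, 0, 0, 0, -1],
    [0, 0, 0, 0, 0, 0, -1],
  ],
)

```text
clock: 18.63
position: [564.3, -14.6, 218.8]
ee_rot: [[0.704, 0.634, 0.319], [0.579, -0.773, 0.26], [0.411, 0.001, -0.912]]
wrist_force: [-0.4, -0.6, -1.4]
grip_width: 0.173
grip_force: 60.6
```

jog_arm(
  plan=[
    [1, 0, 10, 0, 0, 0, -1],
    [1, 0, 10, 0, 0, 0, -1],
    [1, 0, 10, 0, 0, 0, -1],
    [1, 0, 10, 0, 0, 0, -1],
    [0, 0, 0, 0, 0, 0, -1],
  ],
)

```text
clock: 19.05
position: [579.9, -1.7, 183.7]
ee_rot: [[0.705, 0.634, 0.318], [0.579, -0.773, 0.26], [0.411, 0.001, -0.912]]
wrist_force: [-1.5, 1.1, -1.2]
grip_width: 0.173
grip_force: 60.6
```

```bash
python3 chk.py
```

```text
19.05 q [ -9.59   8.87 -19.17  45.46  18.02 133.65] p [579.85  -1.7  183.66] F [-1.51  1.13 -1.17] w 0.173 gf 60.597567558288574
[[ 0.7   0.63  0.32]
 [ 0.58 -0.77  0.26]
 [ 0.41  0.   -0.91]]
height over mouth -69.68673941791305 lateral(tool) [ 0.57 -0.25 -0.06] F tool [-0.89 -1.83  0.88] misalign(tool) [ 0. -0. -0.]
```

jog_arm(
  plan=[
    [0.8, 0, 8, 0, 0, 0, -1],
    [0.8, 0, 8, 0, 0, 0, -1],
    [0, 0, 0, 0, 0, 0, -1],
  ],
)

```text
clock: 19.3
position: [586.4, 3.0, 170.7]
ee_rot: [[0.704, 0.634, 0.319], [0.579, -0.773, 0.26], [0.412, 0.002, -0.911]]
wrist_force: [-0.9, 0.3, -1.2]
grip_width: 0.168
grip_force: 60.6
```

jog_arm(
  plan=[
    [0.2, 0, 2, 0, 0, 0, -1],
    [0.2, 0, 2, 0, 0, 0, -1],
    [0, 0, 0, 0, 0, 0, -1],
  ],
)

```text
clock: 19.55
position: [588.1, 3.9, 168.6]
ee_rot: [[0.704, 0.634, 0.321], [0.579, -0.773, 0.259], [0.412, 0.003, -0.911]]
wrist_force: [0.3, 0.4, -1.0]
grip_width: 0.166
grip_force: 60.6
```

```bash
python3 chk.py
```

```text
19.55 q [ -8.79  10.07 -20.14  42.85  17.78 134.5 ] p [588.11   3.89 168.63] F [ 0.3   0.42 -1.03] w 0.166 gf 60.59852957725525
[[ 0.7   0.63  0.32]
 [ 0.58 -0.77  0.26]
 [ 0.41  0.   -0.91]]
height over mouth -87.65801597764404 lateral(tool) [ 1.93  1.02 -0.19] F tool [ 0.03 -0.14  1.15] misalign(tool) [-0. -0.  0.]
```

jog_arm(
  plan=[
    [-0.8, -0.5, 2, 0, 0, 0, -1],
    [0, 0, 1.5, 0, 0, 0, -1],
    [0, 0, 0, 0, 0, 0, -1],
  ],
)

```text
clock: 19.8
position: [588.2, 4.7, 165.0]
ee_rot: [[0.704, 0.634, 0.321], [0.578, -0.773, 0.259], [0.412, 0.003, -0.911]]
wrist_force: [-0.1, 0.6, -0.7]
grip_width: 0.167
grip_force: 60.6
```

jog_arm(
  plan=[
    [0, 0, 1.5, 0, 0, 0, -1],
    [0, 0, 0, 0, 0, 0, -1],
  ],
)

```text
clock: 19.97
position: [588.8, 5.1, 163.7]
ee_rot: [[0.704, 0.634, 0.321], [0.578, -0.773, 0.259], [0.412, 0.003, -0.911]]
wrist_force: [0.0, 1.0, -1.4]
grip_width: 0.169
grip_force: 60.6
```

jog_arm(
  plan=[
    [0.2, 0, 1.5, 0, 0, 0, -1],
    [0, 0, 0, 0, 0, 0, -1],
  ],
)

```text
clock: 20.13
position: [589.4, 5.7, 162.4]
ee_rot: [[0.704, 0.634, 0.321], [0.579, -0.773, 0.259], [0.412, 0.003, -0.911]]
wrist_force: [-0.6, 0.1, -0.1]
grip_width: 0.169
grip_force: 60.6
```

```bash
python3 chk.py
```

```text
20.13 q [ -8.56  10.46 -20.66  41.89  17.71 134.72] p [589.44   5.67 162.4 ] F [-0.62  0.07 -0.09] w 0.169 gf 60.59855818748474
[[ 0.7   0.63  0.32]
 [ 0.58 -0.77  0.26]
 [ 0.41  0.   -0.91]]
height over mouth -94.133345969516 lateral(tool) [ 0.69  0.47 -0.07] F tool [-0.43 -0.45 -0.09] misalign(tool) [-0. -0.  0.]
```

jog_arm(
  plan=[
    [0.1, 0, 1, 0, 0, 0, -1],
    [0, 0, 0, 0, 0, 0, -1],
  ],
)

```text
clock: 20.3
position: [589.8, 6.0, 161.5]
ee_rot: [[0.704, 0.634, 0.321], [0.579, -0.773, 0.259], [0.412, 0.003, -0.911]]
wrist_force: [0.8, 0.2, -1.1]
grip_width: 0.169
grip_force: 60.6
```

jog_arm(
  plan=[
    [0.1, 0, 1, 0, 0, 0, -1],
    [0, 0, 0, 0, 0, 0, -1],
  ],
)

```text
clock: 20.47
position: [590.4, 6.1, 161.4]
ee_rot: [[0.703, 0.634, 0.321], [0.578, -0.773, 0.259], [0.413, 0.004, -0.911]]
wrist_force: [-2.9, -1.5, 3.9]
grip_width: 0.171
grip_force: 61.3
```

jog_arm(
  plan=[
    [0.1, 0, 1, 0, 0, 0, -1],
    [0, 0, 0, 0, 0, 0, -1],
  ],
)

```text
clock: 20.63
position: [591.0, 6.2, 161.6]
ee_rot: [[0.703, 0.634, 0.323], [0.578, -0.774, 0.259], [0.414, 0.005, -0.91]]
wrist_force: [-8.1, -3.8, 13.1]
grip_width: 0.169
grip_force: 62.5
```

```bash
python3 chk.py
```

```text
20.63 q [ -8.47  10.55 -20.73  41.56  17.68 134.85] p [590.97   6.22 161.56] F [-8.08 -3.76 13.12] w 0.169 gf 62.50549793243408
[[ 0.7   0.63  0.32]
 [ 0.58 -0.77  0.26]
 [ 0.41  0.   -0.91]]
height over mouth -95.61827975647915 lateral(tool) [ 1.81  1.27 -0.17] F tool [ -2.43  -2.15 -15.53] misalign(tool) [-0.   -0.01  0.  ]
```

jog_arm(
  plan=[
    [-1.3, 0, -13, 0, 0, 0, -1],
    [-1.3, 0, -13, 0, 0, 0, -1],
    [-1.3, 0, -13, 0, 0, 0, -1],
    [-1.3, 0, -13, 0, 0, 0, -1],
    [-1.3, 0, -13, 0, 0, 0, -1],
    [0, 0, 0, 0, 0, 0, -1],
  ],
)

```text
clock: 21.13
position: [565.7, -14.7, 218.8]
ee_rot: [[0.703, 0.634, 0.324], [0.578, -0.774, 0.259], [0.414, 0.005, -0.91]]
wrist_force: [0.7, 0.1, -0.7]
grip_width: 0.169
grip_force: 60.7
```

```bash
python3 chk.py
```

```text
21.13 q [-11.4    6.28 -16.88  50.53  18.52 131.89] p [565.67 -14.69 218.79] F [ 0.69  0.05 -0.71] w 0.169 gf 60.69660544395447
[[ 0.7   0.63  0.32]
 [ 0.58 -0.77  0.26]
 [ 0.41  0.01 -0.91]]
height over mouth -29.638867638860628 lateral(tool) [ 2.1   1.44 -0.19] F tool [0.22 0.39 0.89] misalign(tool) [-0.   -0.01  0.  ]
```

jog_arm(
  plan=[
    [1.2, 0, 12, 0, 0, 0, -1],
    [1.2, 0, 12, 0, 0, 0, -1],
    [1.2, 0, 12, 0, 0, 0, -1],
    [1.2, 0, 12, 0, 0, 0, -1],
    [0.8, 0, 8, 0, 0, 0, -1],
    [0.5, 0, 5, 0, 0, 0, -1],
    [0, 0, 0, 0, 0, 0, -1],
  ],
)

```text
clock: 21.72
position: [588.7, 5.8, 162.0]
ee_rot: [[0.704, 0.634, 0.319], [0.579, -0.773, 0.26], [0.411, 0.002, -0.911]]
wrist_force: [0.1, 0.7, -1.3]
grip_width: 0.17
grip_force: 60.6
```

jog_arm(
  plan=[
    [0.1, 0, 1.5, 0, 0, 0, -1],
    [0.1, 0, 1, 0, 0, 0, -1],
    [0, 0, 0, 0, 0, 0, -1],
  ],
)

```text
clock: 21.97
position: [590.1, 5.9, 161.6]
ee_rot: [[0.704, 0.634, 0.321], [0.578, -0.773, 0.259], [0.413, 0.003, -0.911]]
wrist_force: [-0.3, -0.4, -0.4]
grip_width: 0.171
grip_force: 60.6
```

```bash
python3 chk.py
```

```text
21.97 q [ -8.52  10.53 -20.72  41.7   17.7  134.78] p [590.13   5.94 161.57] F [-0.28 -0.4  -0.4 ] w 0.171 gf 60.60572147369385
[[ 0.7   0.63  0.32]
 [ 0.58 -0.77  0.26]
 [ 0.41  0.   -0.91]]
height over mouth -95.19650647684685 lateral(tool) [ 0.95  0.79 -0.09] F tool [-0.6   0.13  0.17] misalign(tool) [-0. -0.  0.]
```

jog_arm(
  plan=[
    [0, 0, 0.8, 0, 0, 0, -1],
    [0, 0, 0, 0, 0, 0, -1],
  ],
)

```text
clock: 22.13
position: [590.5, 6.1, 161.4]
ee_rot: [[0.703, 0.634, 0.322], [0.578, -0.774, 0.259], [0.413, 0.004, -0.911]]
wrist_force: [-2.8, -1.9, 3.7]
grip_width: 0.172
grip_force: 61.3
```

jog_arm(
  plan=[
    [0, 0, 0.7, 0, 0, 0, -1],
    [0, 0, 0, 0, 0, 0, -1],
  ],
)

```text
clock: 22.3
position: [590.9, 6.1, 161.5]
ee_rot: [[0.703, 0.634, 0.323], [0.578, -0.774, 0.259], [0.414, 0.005, -0.91]]
wrist_force: [-5.8, -3.4, 10.4]
grip_width: 0.173
grip_force: 62.3
```

jog_arm(
  plan=[
    [-1.3, 0, -13, 0, 0, 0, -1],
    [-1.3, 0, -13, 0, 0, 0, -1],
    [-1.3, 0, -13, 0, 0, 0, -1],
    [-1.3, 0, -13, 0, 0, 0, -1],
    [-1.3, 0, -13, 0, 0, 0, -1],
    [0, 0, 0, 0, 0, 0, -1],
  ],
)

```text
clock: 22.8
position: [565.6, -14.9, 219.0]
ee_rot: [[0.703, 0.633, 0.324], [0.578, -0.774, 0.259], [0.415, 0.006, -0.91]]
wrist_force: [-0.2, -1.0, -0.9]
grip_width: 0.169
grip_force: 60.7
```

jog_arm(
  plan=[
    [1.2, 0, 12, 0, 0, 0, -1],
    [1.2, 0, 12, 0, 0, 0, -1],
    [1.2, 0, 12, 0, 0, 0, -1],
    [1.2, 0, 12, 0, 0, 0, -1],
    [0.8, 0, 8, 0, 0, 0, -1],
    [0.5, 0, 5, 0, 0, 0, -1],
    [0, 0, 0, 0, 0, 0, -1],
  ],
)

```text
clock: 23.38
position: [588.6, 5.5, 162.1]
ee_rot: [[0.704, 0.634, 0.319], [0.579, -0.773, 0.26], [0.411, 0.002, -0.911]]
wrist_force: [-0.8, -0.3, -1.2]
grip_width: 0.169
grip_force: 60.6
```

jog_arm(
  plan=[
    [0.1, 0, 1.5, 0, 0, 0, -1],
    [0.1, 0, 1, 0, 0, 0, -1],
    [0, 0, 0.8, 0, 0, 0, -1],
    [0, 0, 0.7, 0, 0, 0, -1],
    [0, 0, 0, 0, 0, 0, -1],
  ],
)

```text
clock: 23.8
position: [590.7, 6.0, 161.4]
ee_rot: [[0.703, 0.634, 0.323], [0.578, -0.774, 0.259], [0.414, 0.005, -0.91]]
wrist_force: [-5.5, -2.8, 9.2]
grip_width: 0.171
grip_force: 62.1
```

```bash
python3 chk.py
```

```text
23.8 q [ -8.5   10.53 -20.78  41.53  17.7  134.81] p [590.7    5.98 161.43] F [-5.45 -2.8   9.19] w 0.171 gf 62.105244398117065
[[ 0.7   0.63  0.32]
 [ 0.58 -0.77  0.26]
 [ 0.41  0.   -0.91]]
height over mouth -95.55080659997914 lateral(tool) [ 1.46  1.28 -0.13] F tool [ -1.65  -1.24 -10.85] misalign(tool) [-0.   -0.01  0.  ]
```

jog_arm(
  plan=[
    [-1.3, 0, -13, 0, 0, 0, -1],
    [-1.3, 0, -13, 0, 0, 0, -1],
    [-1.3, 0, -13, 0, 0, 0, -1],
    [-1.3, 0, -13, 0, 0, 0, -1],
    [-1.3, 0, -13, 0, 0, 0, -1],
    [-1.3, 0, -13, 0, 0, 0, -1],
    [-1.3, 0, -13, 0, 0, 0, -1],
    [-1.3, 0, -13, 0, 0, 0, -1],
    [-1.3, 0, -13, 0, 0, 0, -1],
    [-1.3, 0, -13, 0, 0, 0, -1],
  ],
)

```text
clock: 24.63
position: [539.2, -35.3, 273.9]
ee_rot: [[0.703, 0.634, 0.322], [0.578, -0.773, 0.259], [0.413, 0.004, -0.911]]
wrist_force: [0.6, -0.6, -0.9]
grip_width: 0.17
grip_force: 60.6
```

jog_arm(
  plan=[
    [-1.5, 0, -15, 0, 0, 0, -1],
    [-1.5, 0, -15, 0, 0, 0, -1],
    [-1, 0, -10, 0, 0, 0, -1],
    [0, 0, 0, 0, 0, 0, -1],
  ],
)

```text
clock: 24.97
position: [524.1, -48.4, 310.2]
ee_rot: [[0.703, 0.633, 0.324], [0.578, -0.774, 0.258], [0.414, 0.006, -0.91]]
wrist_force: [0.9, -0.7, -1.0]
grip_width: 0.168
grip_force: 60.7
```

Run:
```python
from h import *
s=st()
show(rows(s['position'],s['ee_rot'],np.array([327,-309.5,347]),Rz(0.15,32.05),14))
```

```text
24.97 q [-16.72   1.39  -8.53  65.52  19.91 126.48] p [524.11 -48.39 310.17] F [ 0.9  -0.66 -0.98] w 0.168 gf 60.67458987236023
[[ 0.7   0.63  0.32]
 [ 0.58 -0.77  0.26]
 [ 0.41  0.01 -0.91]]
[[-19.6, 5.5, -11.8, -1.3, 0.51, 2.48, -1.0], [-19.2, 6.7, -11.8, -1.3, 0.51, 2.48, -1.0], [-18.8, 7.7, -11.8, -1.3, 0.51, 2.48, -1.0], [-18.4, 8.8, -11.8, -1.3, 0.51, 2.48, -1.0], [-17.8, 9.9, -11.7, -1.3, 0.51, 2.48, -1.0], [-17.3, 10.8, -11.7, -1.3, 0.51, 2.48, -1.0], [-16.7, 11.9, -11.6, -1.3, 0.51, 2.48, -1.0], [-16.0, 12.9, -11.4, -1.3, 0.51, 2.48, -1.0], [-15.4, 13.8, -11.2, -1.3, 0.51, 2.48, -1.0], [-14.6, 14.6, -11.1, -1.3, 0.51, 2.48, -1.0]]
[[-13.9, 15.6, -10.9, -1.3, 0.51, 2.48, -1.0], [-13.1, 16.4, -10.6, -1.3, 0.51, 2.48, -1.0], [-12.3, 17.2, -10.3, -1.3, 0.51, 2.48, -1.0], [-11.5, 17.9, -10.1, -1.3, 0.51, 2.48, -1.0]]
```

jog_arm(
  plan=[
    [-19.6, 5.5, -11.8, -1.3, 0.5, 2.5, -1],
    [-19.2, 6.7, -11.8, -1.3, 0.5, 2.5, -1],
    [-18.8, 7.7, -11.8, -1.3, 0.5, 2.5, -1],
    [-18.4, 8.8, -11.8, -1.3, 0.5, 2.5, -1],
    [-17.8, 10, -11.7, -1.3, 0.5, 2.5, -1],
    [-17.3, 11, -11.7, -1.3, 0.5, 2.5, -1],
    [-16.7, 12, -11.6, -1.3, 0.5, 2.5, -1],
    [-16, 13, -11.4, -1.3, 0.5, 2.5, -1],
    [-15.4, 14, -11.2, -1.3, 0.5, 2.5, -1],
    [-14.6, 14.6, -11, -1.3, 0.5, 2.5, -1],
  ],
)

```text
clock: 25.8
position: [382.6, -235.3, 334.1]
ee_rot: [[0.852, 0.191, 0.487], [0.17, -0.981, 0.088], [0.495, 0.007, -0.869]]
wrist_force: [0.6, 0.3, -1.7]
grip_width: 0.165
grip_force: 60.8
```

jog_arm(
  plan=[
    [-14, 15.6, -10.9, -1.3, 0.5, 2.5, -1],
    [-13, 16.4, -10.6, -1.3, 0.5, 2.5, -1],
    [-12.3, 17.2, -10.3, -1.3, 0.5, 2.5, -1],
    [-11.5, 18, -10, -1.3, 0.5, 2.5, -1],
    [0, 0, 0, 0, 0, 0, -1],
  ],
)

```text
clock: 26.22
position: [325.4, -311.6, 344.9]
ee_rot: [[0.851, -0.007, 0.525], [-0.007, -1.0, -0.001], [0.525, -0.003, -0.851]]
wrist_force: [-0.0, -0.2, -0.7]
grip_width: 0.169
grip_force: 60.7
```

Run:
```python
from h import *
st(); delta([326.7,-309.5,259],Rz(.15,32.05))
```

```text
26.22 q [-62.15  -8.34 -15.13  67.07  27.59 122.28] p [ 325.39 -311.62  344.89] F [-0.02 -0.23 -0.7 ] w 0.169 gf 60.686269998550415
[[ 0.85 -0.01  0.52]
 [-0.01 -1.   -0.  ]
 [ 0.52 -0.   -0.85]]
shift [-43.96  -1.91  73.81]
turn [ 0.16  0.41 -0.54]
```

jog_arm(
  plan=[
    [-11, -0.5, 18.5, 0.2, 0.4, -0.5, -1],
    [-11, -0.5, 18.5, 0, 0, 0, -1],
    [-11, -0.5, 18.5, 0, 0, 0, -1],
    [-11, -0.4, 18, 0, 0, 0, -1],
    [0, 0, 0, 0, 0, 0, -1],
    [0, 0, 0, 0, 0, 0, -1],
  ],
)

```text
clock: 26.72
position: [328.4, -306.4, 258.7]
ee_rot: [[0.848, 0.009, 0.53], [0.005, -1.0, 0.008], [0.53, -0.004, -0.848]]
wrist_force: [-0.3, -1.5, -0.7]
grip_width: 0.169
grip_force: 60.5
```

Run:
```python
from h import *
st(); delta([401.2,-308.8,139.2],Rz(.2,32))
```

```text
26.72 q [-61.75  -6.93 -26.78  54.1   28.05 121.85] p [ 328.41 -306.4   258.71] F [-0.27 -1.46 -0.65] w 0.169 gf 60.49349069595337
[[ 0.85  0.01  0.53]
 [ 0.01 -1.    0.01]
 [ 0.53 -0.   -0.85]]
shift [ -1.59   3.47 139.9 ]
turn [-0.34  0.01  0.13]
```

jog_arm(
  plan=[
    [-1.5, 2.5, 0, -0.3, 0, 0, -1],
    [0, 0, 20, 0, 0, 0, -1],
    [0, 0, 20, 0, 0, 0, -1],
    [0, 0, 20, 0, 0, 0, -1],
    [0, 0, 0, 0, 0, 0, -1],
  ],
)

```text
clock: 27.13
position: [359.7, -309.3, 206.4]
ee_rot: [[0.848, 0.006, 0.53], [0.006, -1.0, 0.002], [0.53, 0.002, -0.848]]
wrist_force: [-1.2, -0.3, -1.2]
grip_width: 0.172
grip_force: 60.5
```

jog_arm(
  plan=[
    [0, 0, 15, 0, 0, 0, -1],
    [0, 0, 15, 0, 0, 0, -1],
    [0, 0, 15, 0, 0, 0, -1],
    [0, 0, 10, 0, 0, 0, -1],
    [0, 0, 0, 0, 0, 0, -1],
  ],
)

```text
clock: 27.55
position: [388.1, -309.7, 160.8]
ee_rot: [[0.848, 0.005, 0.529], [0.006, -1.0, 0.001], [0.529, 0.002, -0.848]]
wrist_force: [-0.7, 1.3, -3.4]
grip_width: 0.168
grip_force: 60.6
```

Run:
```python
from h import *
st(); delta([401.2,-308.8,139.2],Rz(.2,32))
```

```text
27.55 q [-53.94   0.26 -36.32  33.3   25.37 130.29] p [ 388.11 -309.7   160.8 ] F [-0.69  1.29 -3.41] w 0.168 gf 60.5582320690155
[[ 0.85  0.01  0.53]
 [ 0.01 -1.    0.  ]
 [ 0.53  0.   -0.85]]
shift [-0.32 -0.88 25.25]
turn [0.05 0.04 0.16]
```

jog_arm(
  plan=[
    [0, -0.5, 8, 0, 0, 0, -1],
    [0, 0, 8, 0, 0, 0, -1],
    [0, 0, 4, 0, 0, 0, -1],
    [0, 0, 0, 0, 0, 0, -1],
  ],
)

```text
clock: 27.88
position: [398.3, -309.5, 144.5]
ee_rot: [[0.848, 0.005, 0.529], [0.006, -1.0, 0.0], [0.529, 0.003, -0.848]]
wrist_force: [-3.1, -0.4, -2.7]
grip_width: 0.165
grip_force: 60.6
```

jog_arm(
  plan=[
    [0, 0, 2, 0, 0, 0, -1],
    [0, 0, 0, 0, 0, 0, -1],
  ],
)

```text
clock: 28.05
position: [399.6, -309.6, 143.3]
ee_rot: [[0.848, 0.005, 0.53], [0.006, -1.0, -0.0], [0.53, 0.003, -0.848]]
wrist_force: [-2.2, -1.4, -1.9]
grip_width: 0.164
grip_force: 60.4
```

jog_arm(
  plan=[
    [0, 0, 1.5, 0, 0, 0, -1],
    [0, 0, 0, 0, 0, 0, -1],
  ],
)

```text
clock: 28.22
position: [400.7, -309.7, 142.1]
ee_rot: [[0.847, 0.005, 0.531], [0.006, -1.0, -0.0], [0.531, 0.003, -0.847]]
wrist_force: [-2.2, -0.8, -1.5]
grip_width: 0.17
grip_force: 60.5
```

Run:
```python
from h import *
st(); delta([401.2,-308.8,139.2],Rz(.2,32))
```

```text
28.22 q [-52.47   2.11 -37.86  29.12  24.89 131.85] p [ 400.68 -309.68  142.09] F [-2.24 -0.81 -1.45] w 0.17 gf 60.45553922653198
[[ 0.85  0.    0.53]
 [ 0.01 -1.   -0.  ]
 [ 0.53  0.   -0.85]]
shift [-1.09 -0.89  2.73]
turn [ 0.12 -0.07  0.18]
```

jog_arm(
  plan=[
    [-0.7, -0.5, 1.2, 0, 0, 0, -1],
    [0, 0, 0, 0, 0, 0, -1],
  ],
)

```text
clock: 28.38
position: [400.7, -309.2, 140.4]
ee_rot: [[0.847, 0.005, 0.531], [0.006, -1.0, -0.0], [0.531, 0.004, -0.847]]
wrist_force: [-2.3, -0.9, -0.9]
grip_width: 0.171
grip_force: 60.5
```

jog_arm(
  plan=[
    [0, 0, 1, 0, 0, 0, -1],
    [0, 0, 0, 0, 0, 0, -1],
  ],
)

```text
clock: 28.55
position: [401.2, -309.0, 139.3]
ee_rot: [[0.848, 0.005, 0.531], [0.006, -1.0, -0.0], [0.531, 0.003, -0.848]]
wrist_force: [-4.1, -1.2, 1.0]
grip_width: 0.172
grip_force: 60.9
```

jog_arm(
  plan=[
    [0, 0, 0.7, 0, 0, 0, -1],
    [0, 0, 0, 0, 0, 0, -1],
  ],
)

```text
clock: 28.72
position: [401.7, -309.2, 139.1]
ee_rot: [[0.847, 0.005, 0.531], [0.006, -1.0, -0.001], [0.531, 0.004, -0.847]]
wrist_force: [-7.9, 0.8, 7.5]
grip_width: 0.171
grip_force: 61.9
```

jog_arm(
  plan=[
    [0, 0, -0.7, 0, 0, 0, -1],
    [0, 0, 0, 0, 0, 0, 0],
    [0, 0, 0, 0, 0, 0, 0.5],
    [0, 0, 0, 0, 0, 0, 1],
    [0, 0, 0, 0, 0, 0, 1],
    [0, 0, 0, 0, 0, 0, 1],
    [0, 0, 0, 0, 0, 0, 1],
    [0, 0, 0, 0, 0, 0, 1],
    [0, 0, 0, 0, 0, 0, 1],
    [0, 0, 0, 0, 0, 0, 1],
  ],
)

```text
clock: 29.55
position: [401.3, -308.6, 138.8]
ee_rot: [[0.848, 0.005, 0.531], [0.006, -1.0, 0.001], [0.53, 0.002, -0.848]]
wrist_force: [0.3, 0.1, -0.8]
grip_width: 1.001
grip_force: 0.0
```

jog_arm(
  plan=[
    [0, 0, -10, 0, 0, 0, 1],
    [0, 0, -15, 0, 0, 0, 1],
    [0, 0, -20, 0, 0, 0, 1],
    [0, 0, -25, 0, 0, 0, 1],
    [0, 0, -25, 0, 0, 0, 1],
    [0, 0, -25, 0, 0, 0, 1],
    [16, 0, -25, 0, 0, 0, 1],
    [16, 0, -25, 0, 0, 0, 1],
    [0, 0, 0, 0, 0, 0, 1],
    [0, 0, 0, 0, 0, 0, 1],
  ],
)

```text
clock: 30.38
position: [338.6, -309.4, 301.5]
ee_rot: [[0.847, 0.005, 0.532], [0.007, -1.0, -0.002], [0.532, 0.005, -0.847]]
wrist_force: [0.7, -0.2, 0.1]
grip_width: 0.999
grip_force: 0.0
```

Run:
```python
from h import *
st();a=cam('scene');b=cam('top')
i=np.hstack([cv2.resize(a['frame'][90:340,170:410],(400,417),interpolation=cv2.INTER_CUBIC),cv2.resize(b['frame'][120:270,100:400],(400,200),interpolation=cv2.INTER_CUBIC).repeat(1,0) if 0 else np.vstack([cv2.resize(b['frame'][180:270,290:400],(400,327),interpolation=cv2.INTER_CUBIC),np.zeros((90,400,3),np.uint8)])])
cv2.imwrite('pics/f.png',i)
```

```text
30.38 q [-60.41  -7.77 -21.31  59.12  27.49 123.49] p [ 338.55 -309.37  301.53] F [ 0.73 -0.2   0.08] w 0.999 gf 0.0
[[ 0.85  0.    0.53]
 [ 0.01 -1.   -0.  ]
 [ 0.53  0.01 -0.85]]
```

View pics/f.png

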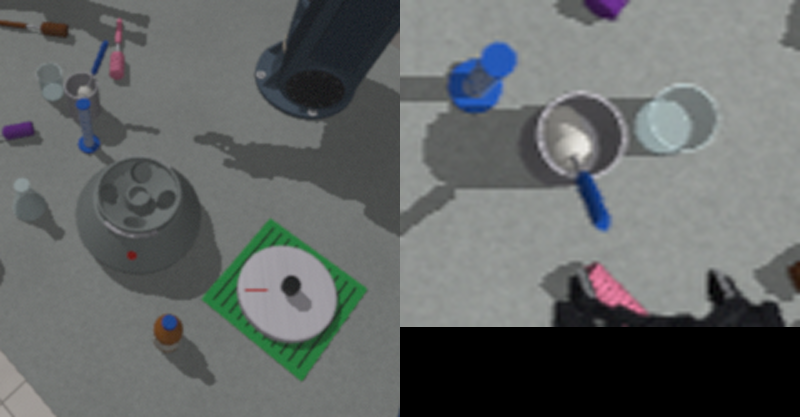

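The brush stands in the jar with its handle up (top crop (575,140)–(605,225)). The lid lies wholly on the mat at (287,292), and all the glassware is still standing.

```bash
python3 -c "
from h import *
print(workorder.close_job())"
```

```text
the job is handed in; nothing more can be done
None
```

The job is done and handed in at 30.4 s: the lid is unlocked and flat on the mat, the red-dot pocket got three strokes down to the floor (10–16 N contact), the brush is back in its jar handle up, and the glassware is where it stood.

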